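Hang a sample and hold the reflector flap for its photograph

TASK

Get the sample ready for its photograph: hook the standing sample carrier over the left end of the rail, slide it along the rail to the upright pointer behind it and let it hang there, centred on the pointer. Then swing the reflector's hinged flap up by its peg until it is parallel to the thin pointer arm on the arc scale, and finish while still gripping and holding the flap there, because it falls if let go. Do not move either pointer, and leave the timer, beaker and crucible where they are.

Things in the scene. Friction and masses are not known exactly. Their poses are not given: they have to be found in the camera images.
- carrier_grip (a point): Middle of the grip tab on top of the loose sample carrier: an upright grey block 12 mm thick (x), 24 mm wide (y), from 126 to 176 mm above the carrier's underside; this point is at 152 mm. z is up, x points from the carrier's front leg (towards the robot) to the open back of the hook.
- carrier_hook (a point): Hook seat: middle of the hook roof's underside, 32 mm below carrier_grip. Slot 16 mm wide (x), 24 mm long (y). Front leg goes 44 mm down to a cross-piece closing the slot below; the rear lip only 12 mm. The bar enters from the back, under the lip: pass the seat over the bar from the robot's side, 17 to 39 mm above its centre line, then lower. Hanging, the seat is 5 mm above the centre line.
- carrier: The loose sample carrier (about 0.18 kg, 176 mm tall) standing on the worktop; origin at the centre of its underside. Aluminium foot 44 (x) x 70 (y) x 6 mm, white sample plate in a frame 70 mm wide up to 76 mm high, front leg at x = -14 to -8 mm, hook roof 28 x 24 x 6 mm at 120 to 126 mm, then the grey tab.
- rail_stand: Fixed stand of the rail: grey base plate 130 x 290 x 12 mm with aluminium posts at its two ends; origin on the worktop under the middle of the rail, y along the rail to the left end, z up.
- rail_mid (a point): Middle of the rail's centre line: a steel bar, diameter 10 mm, 155 mm above the worktop, along this point's y axis between posts at y = -125 and +125 mm (12 mm thick, tops 5 mm above the centre line). +y is the left end, where the carrier is hooked on (y about +60 to +90 mm); x points away from the robot. A track bar runs parallel, 45 mm behind and 30 mm below.
- mark_point (a point): The point on the rail's centre line level with the rail pointer (axes as rail_mid). The pointer, 10 mm wide, stands 40 mm behind the rail on a dark clamp on the track bar, its tip 6 mm above the rail's centre line, in the right-hand half of the rail.
- rail_mark (a joint): Position of the rail pointer along the rail (m), 0 at the middle, positive to the left. Not to be moved.
- flap_hinge (a point): Point on the flap's hinge axis, midway along the flap, 70 mm above the worktop; axes of the fixed reflector stand: the hinge axis is its x axis (away from the robot), y to the left, z up. The flap reaches from the hinge to the right (-y).
- flap_peg (a point): Grip point on the flap's round grey peg, at x = -90 mm from flap_hinge and 130 mm from the hinge axis: flap flat, it is 130 mm right of the hinge and as high. The peg, diameter 12 mm, 60 mm long, sticks out towards the robot (-x) from the flap's front edge and ends in an 18 mm disc; nothing is beside it. Turns with the flap.
- flap (a joint): Angle of the white reflector flap (rad), a plate 106 x 136 x 4 mm, about 0.25 kg: 0 flat on its rubber rest, growing as the right-hand edge swings up about the hinge at the left edge, at most 1.4. At angle a the peg is at y = -130 cos(a), z = +130 sin(a) mm from flap_hinge. Turns freely and falls when let go (1 to 2 N at the peg lifts it).
- flap_index (a joint): Angle of the thin pointer arm (rad), same zero and sense as flap: the flap is to be at this angle (between 0.6 and 1.05). A thin brass arm behind the flap, on the same hinge axis, ending in a wider tip just outside the aluminium arc scale. Stiff; not to be moved.
- index_arm (a point): Tip of the thin pointer arm, 185 mm from the hinge axis and 66 mm behind flap_hinge; axes parallel to the flap's when the flap is at the marked angle.
- reflector: Fixed stand of the flap: grey base plate 150 x 210 x 12 mm, 70 mm high bearing, and a quarter-circle arc scale of radius 165 mm behind the flap, up to 240 mm high. Origin on the worktop below flap_hinge.
- bench_timer: Bystander: white bench timer lying flat, 66 x 62 x 18 mm, in front of the stands.
- beaker: Bystander: empty glass beaker, 89 x 94 x 112 mm, behind the stands.
- small_crucible: Bystander: white crucible, 50 mm wide, 37 mm tall, to the right of the flap.
Mind the look-alikes: they are no part of the job. Of the things that look like the carrier, take the one that is nearest to the robot's base at the start.

How it is judged:
By the outcome, as a careful person would: the job done as asked, in the order asked, and still so for the second after the job is handed in, while the arm keeps its last pose, push and grip.
It also fails if it takes over 58 s, if anything falls off the work surface, if the arm or the gripper's body presses on something with over 40 N, if the wrist force passes 120 N, or if a joint passes its speed limit or range.

ROBOT

A 6-joint arm with a two-finger parallel gripper is mounted at the origin on a cart in front of the work surface, level with it; the furniture and walls round the work are solid. World frame = base frame: x ahead of the robot, y to its left, z up, the work surface at z = 0. Lengths are in m, angles in rad, forces in N, time in s.
With the tool pointing down it reaches from about 0.35 to 0.85 m from the base axis. Payload 8.1 kg.
Tool frame: the origin (TCP) lies at the very end of the fingers, on their centre line; the grasp point (between the pads) lies 19 mm behind it; z points along the fingers, y is the direction in which the jaws open and shut (so a half turn about z gives the same grasp; the last joint's range is limited). The gripper opens to 93 mm and grips with 3 to 60 N. Pads are 15 mm wide; open, the fingers measure 128 mm over their backs; the gripper's body (75 mm by 188 mm) begins 65 mm behind the grasp point.
Start: joints at [1.09, 0.13, 1.488, -0, 1.523, -0.085], TCP at [0.231, 0.554, 0.219] pointing down, gripper open.
Joint ranges: [-2.96, 2.96], [-0.89, 2.26], [0.02, 2.5], [-1.34, 4.48], [0, 2.73], [-2.66, 2.66]. Speed limits (rad/s): [2.39, 2.39, 2.79, 3.14, 3.14, 3.14].

INTERFACE

Orientations are given as a unit quaternion [w, x, y, z].
In Python, from plant import * gives the robot as it stands. The module is installed in compiled form; this text tells all that it offers.
- The arm moves only by the tool play_rows, never from a script. Its argument "targets" is a list of rows, each a list of 5 numbers: the closure, from -1 (fully open) to 1 (shut), then the shift along the tool's x, y, z in mm, then the turn about the tool's z in rad. A call has 1 to 8 rows; each row is the pose to reach, as a shift and turn from the pose commanded when the call began, along the tool's axes at that moment; what a row does not reach only later rows make up. A row lasts 1/10 s, in which the tool goes at most 50 mm and 8.59 degrees, less where a joint would pass 70% of its speed; a pose out of reach is approached as far as the arm can. A call with a gripper value outside its range is refused whole. The fingers move at their own pace and stop on an object; "force" is the grip in N (left out, the last holds). Time passes only in rows, so rows that repeat a pose let the fingers close. It gives the time, the measured TCP pose, the force and the opening at its end, in the units of the state.
- read_state(): the state, without advancing time (a new reading comes with each control period).
- capture(name): name is "side" or "top" or "wrist"; returns a dict with "img" (384x512x3 uint8, red, green, blue), "depth" (384x512 float32, m along the optical axis (not along the pixel's ray), 0 where there is no reading), "mtx" (3x3 intrinsics, pixels), "T" (4x4, takes a point from camera to world coordinates); the wrist camera has in their place "hand_eye" (4x4, takes a point from camera to tool coordinates, whose origin is the TCP and whose axes are the flange's). Camera axes: x right, y down, z forward; pixel columns grow to the right and rows downward; lengths in m; the calibration is good to about 2 mm. A picture is of the moment at which its call begins: read the wrist's pose just before it.
- hand_in(): hands the job in, once; it reports no verdict.
The state is a dict: "time_s": time; "qpos": joint angles; "qvel": joint speeds; "joint_efforts": joint torques, N m; "tcp_pos": TCP position; "tcp_rot": TCP orientation; "wrist_force": force on the tool from outside, world axes, zero at the start; "torque": the same for the moment, N m; "grip_width": finger opening in m.
Only numpy, scipy, OpenCV 4.12 (cv2) and the standard library are available. Lean on these libraries where they do the work, as an engineer would, in place of code of your own. Each camera call takes 0.05 s, during which the arm holds its last target.

## Working session

There is one attempt and no reset: what is moved stays moved. The work goes in short steps, Python scripts to look and compute and a tool call to move; the robot and the scene stay as the last step left them, time stands still between calls to the robot, and variables do not carry over. Pictures are saved under pics/ and viewed, and the job is handed in when it is done.

Besides the shell and the picture viewer there is one more tool, called after ">>>" as name([rows], argument=value, ...), one row to a line, values as JSON. play_rows: Moves the arm, as the interface text tells. Its arguments: {"type":"object","properties":{"targets":{"type":"array","items":{"type":"array","items":{"type":"number"}}},"force":{"type":"number"}},"required":["targets"]}

```bash
mkdir -p pics
cat > h.py <<'E'
import numpy as np, cv2, pickle
from plant import *
def snap(name,tag):
    s=read_state(); c=capture(name); c['state']=s
    pickle.dump(c,open(f'pics/{tag}.pkl','wb'))
    cv2.imwrite(f'pics/{tag}.png',cv2.cvtColor(cv2.resize(c['img'],None,fx=1.5,fy=1.5,interpolation=cv2.INTER_CUBIC),cv2.COLOR_RGB2BGR))
    return c
E
python3 - <<'E'
from h import *
for n in ['side','top','wrist']:
    c=snap(n,n+'0'); print(n,c['mtx'].tolist()); print(np.round(c.get('T',c.get('hand_eye')),4).tolist())
print(read_state())
E
```

```text
side [[386.7357143496496, 0.0, 254.23332493609897], [0.0, 386.7357143496496, 188.39168746246645], [0.0, 0.0, 1.0]]
[[0.9443, -0.1989, 0.2622, 0.21], [-0.3289, -0.544, 0.7719, -1.0386], [-0.0109, -0.8151, -0.5792, 0.8802], [0.0, 0.0, 0.0, 1.0]]
top [[483.5154765138297, 0.0, 255.30123084660332], [0.0, 483.5154765138297, 191.69939724202558], [0.0, 0.0, 1.0]]
[[0.0615, -0.9744, 0.2164, 0.2177], [-0.9981, -0.0602, 0.0124, -0.0274], [0.001, -0.2167, -0.9762, 1.7201], [0.0, 0.0, 0.0, 1.0]]
wrist [[269.12181343781464, 0.0, 258.17106052546967], [0.0, 269.12181343781464, 185.64968150143102], [0.0, 0.0, 1.0]]
[[0.0004, -0.9697, -0.2445, 0.0666], [1.0, 0.0004, -0.0001, -0.0006], [0.0002, -0.2445, 0.9697, -0.1649], [0.0, 0.0, 0.0, 1.0]]
{'time_s': 0.15, 'qpos': array([ 1.08959671e+00,  1.30994927e-01,  1.48899896e+00,  5.40315112e-06,
        1.52300874e+00, -8.53958780e-02]), 'qvel': array([ 5.06628062e-04, -1.46110901e-03, -3.28672061e-03,  1.70787579e-03,
       -1.24296461e-04, -2.09958202e-05]), 'joint_efforts': array([ 3.71580354e-04, -5.60481334e+01, -4.92329550e+01,  7.67925801e-02,
        3.08000122e-02, -9.07987328e-05]), 'tcp_pos': array([0.23110597, 0.55324104, 0.21784067]), 'tcp_rot': array([-1.99650250e-04,  1.96612667e-01,  9.80480985e-01, -6.76127739e-04]), 'wrist_force': array([ 0.01945726,  0.37045279, -1.29144876]), 'torque': array([-0.01164587, -0.00378338,  0.02874999]), 'grip_width': 0.09283275438771772}
```

View pics/side0.png

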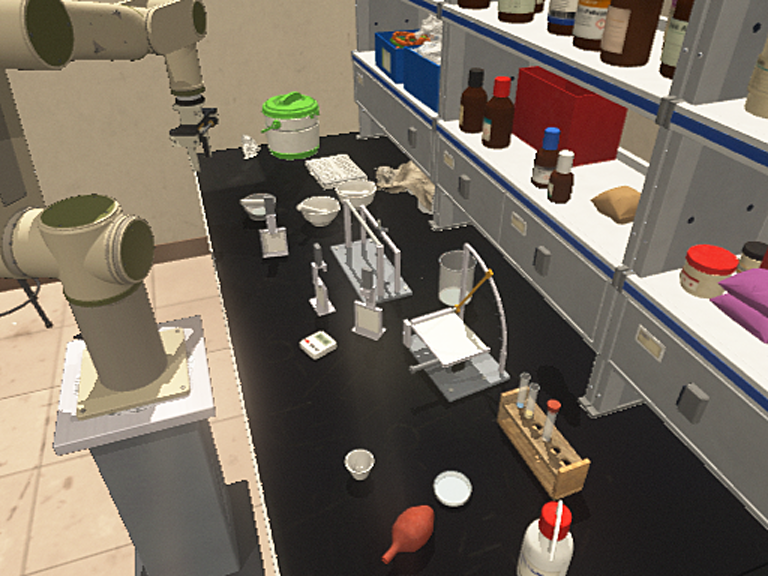

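View pics/top0.png

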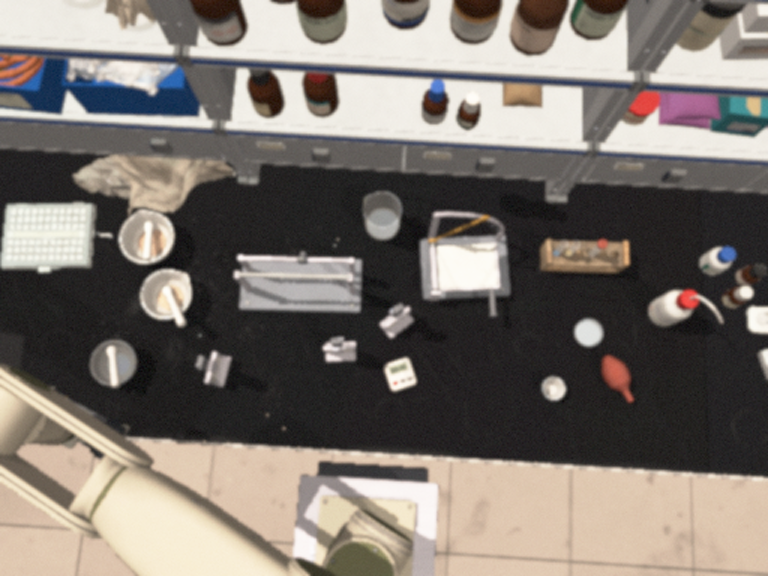

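View pics/wrist0.png

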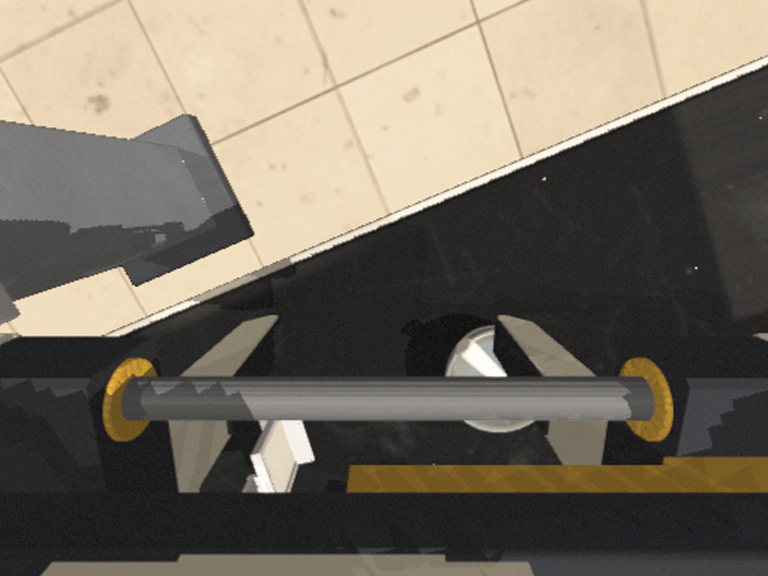

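The side view shows three carrier-like objects, at (270,230), (320,285) and (368,310). In the top view they are at (215,368), (340,350) and (397,320). The rail is at (300,280) and the flap at (465,265) in the top view. Next I'll measure with depth and zoomed crops.

```bash
cat >> h.py <<'E'
def cloud(c,T=None):
    T=c['T'] if T is None else T
    d=c['depth'];h,w=d.shape;v,u=np.mgrid[:h,:w];K=c['mtx']
    P=np.stack([(u-K[0,2])/K[0,0]*d,(v-K[1,2])/K[1,1]*d,d],-1)
    W=P@T[:3,:3].T+T[:3,3]; W[d==0]=np.nan
    return W
def load(t): return pickle.load(open(f'pics/{t}.pkl','rb'))
def rot(q):
    from scipy.spatial.transform import Rotation as R
    return R.from_quat([q[1],q[2],q[3],q[0]]).as_matrix()
def wT(c):
    T=np.eye(4);T[:3,:3]=rot(c['state']['tcp_rot']);T[:3,3]=c['state']['tcp_pos']
    return T@c['hand_eye']
def proj(c,p,T=None):
    T=c['T'] if T is None else T
    q=(np.atleast_2d(p)-T[:3,3])@T[:3,:3]; K=c['mtx']
    return np.stack([K[0,0]*q[:,0]/q[:,2]+K[0,2],K[1,1]*q[:,1]/q[:,2]+K[1,2]],-1)
def ray(c,uv,z,T=None):
    T=c['T'] if T is None else T
    K=c['mtx'];d=T[:3,:3]@np.array([(uv[0]-K[0,2])/K[0,0],(uv[1]-K[1,2])/K[1,1],1]);o=T[:3,3]
    return o+d*(z-o[2])/d[2]
def crop(c,u0,v0,u1,v1,f,fn):
    im=cv2.resize(c['img'][v0:v1,u0:u1],None,fx=f,fy=f,interpolation=cv2.INTER_CUBIC)
    cv2.imwrite('pics/'+fn,cv2.cvtColor(im,cv2.COLOR_RGB2BGR))
E
python3 - <<'E'
from h import *
t=load('top0'); s=load('side0')
crop(t,120,125,350,265,3.4,'topz.png')
crop(s,160,120,350,280,4,'sidez.png')
W=cloud(t)
for n,(a,b) in dict(A=(265,213),B=(227,233),C=(143,245)).items():
    Q=W[b-14:b+14,a-14:a+14].reshape(-1,3); Q=Q[Q[:,2]>0.01]
    top=Q[Q[:,2]>Q[:,2].max()-0.03]
    print(n,len(Q),Q.mean(0).round(3),Q[:,2].max().round(3),np.median(top,0).round(3),Q.min(0).round(3),Q.max(0).round(3))
E
```

```text
A 170 [ 0.513 -0.041  0.091] 0.188 [ 0.515 -0.042  0.179] [ 0.478 -0.087  0.01 ] [ 0.567 -0.005  0.188]
B 173 [0.436 0.085 0.092] 0.183 [0.437 0.085 0.176] [0.414 0.049 0.01 ] [0.488 0.135 0.183]
C 232 [0.375 0.367 0.089] 0.182 [0.376 0.369 0.175] [0.34  0.338 0.01 ] [0.429 0.425 0.182]
```

View pics/topz.png

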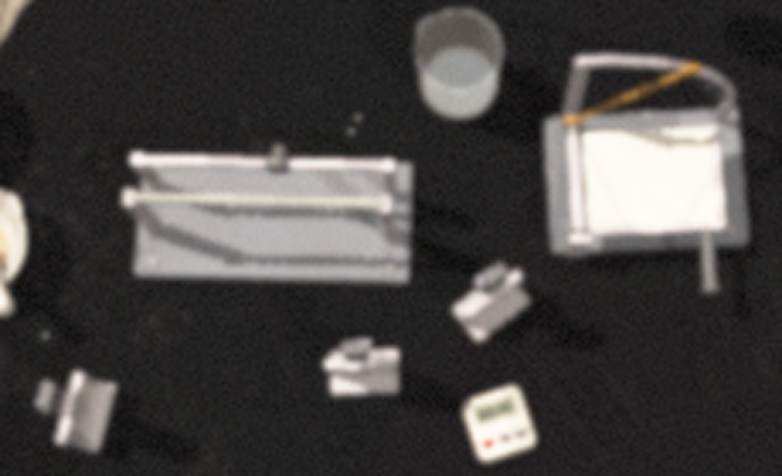

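View pics/sidez.png

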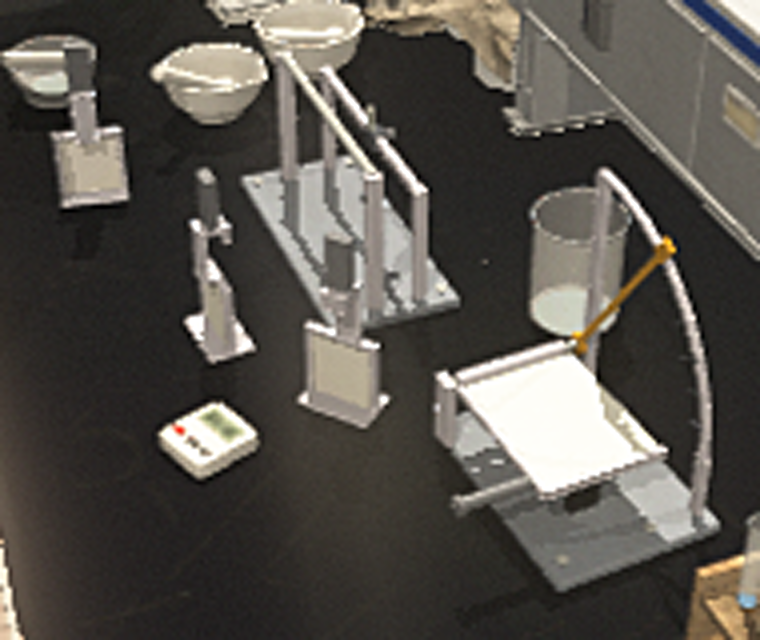

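Three look-alikes: B at (0.437, 0.085) is 0.444 m from the base, A 0.515 m and C 0.525 m, so B is the one to take. First I'll make coarse estimates of the rail and flap, then go closer with the wrist camera.

```bash
cat >> h.py <<'E'
def goto(p,ang=np.pi,s=None):
    """print shift (mm) in tool axes & turn to bring TCP to p with tool x at world angle ang"""
    s=s or read_state(); R=rot(s['tcp_rot']); d=R.T@(np.array(p)-s['tcp_pos'])*1000
    a=np.arctan2(R[1,0],R[0,0]); turn=-((ang-a+np.pi)%(2*np.pi)-np.pi)
    print('shift',d.round(1),'turn',round(turn,4),'toolx ang',round(a,4)); return d,turn
E
python3 - <<'E'
from h import *
t=load('top0'); s=load('side0')
def tz(u,v,z): return ray(t,(120+u/3.4,125+v/3.4),z).round(4)
def sz(u,v,z): return ray(s,(160+u/4,120+v/4),z).round(4)
print('rail ends top',tz(129,198,.16),tz(388,203,.16)); 
print('rail ends side',sz(283,60,.16),sz(373,175,.16))
print('clamp top',tz(279,152,.16))
print('peg top disc,root',tz(709,288,.075),tz(708,235,.075))
print('hinge top bar',tz(579,240,.08),tz(574,118,.08))
print('index hinge tip top',tz(571,120,.07),[tz(695,67,z) for z in(.17,.19,.21)],'side',[sz(668,245,z) for z in (.17,.19,.21)])
goto([.5,.06,.36])
E
```

```text
rail ends top [0.5723 0.3165 0.16  ] [0.5829 0.0639 0.16  ]
rail ends side [0.5691 0.3013 0.16  ] [0.5822 0.0643 0.16  ]
clamp top [0.6277 0.1744 0.16  ]
peg top disc,root [ 0.5344 -0.2632  0.075 ] [ 0.5894 -0.2606  0.075 ]
hinge top bar [ 0.575  -0.1286  0.08  ] [ 0.7039 -0.1175  0.08  ]
index hinge tip top [ 0.7045 -0.1151  0.07  ] [array([ 0.7369, -0.2294,  0.17  ]), array([ 0.7302, -0.2268,  0.19  ]), array([ 0.7235, -0.2242,  0.21  ])] side [array([ 0.7664, -0.1354,  0.17  ]), array([ 0.7507, -0.1608,  0.19  ]), array([ 0.735 , -0.1863,  0.21  ])]
shift [-438.3 -351.6 -141.7] turn -0.3958 toolx ang 2.7458
```

>>> play_rows([
  [-1, 0, 0, -100, 0],
  [-1, 0, 0, -142, 0],
  [-1, -220, -176, -142, -0.2],
  [-1, -438, -352, -142, -0.396],
  [-1, -438, -352, -142, -0.396],
  [-1, -438, -352, -142, -0.396],
  [-1, -438, -352, -142, -0.396],
  [-1, -438, -352, -142, -0.396],
])

```text
time_s: 0.95
tcp_pos: [0.3733, 0.2915, 0.3427]
tcp_rot: [0.0, -0.0, 1.0, -0.0]
wrist_force: [0.6, 0.0, 0.3]
grip_width: 0.0929
```

>>> play_rows([
  [-1, 0, 0, 0, 0],
  [-1, 0, 0, 0, 0],
  [-1, 0, 0, 0, 0],
  [-1, 0, 0, 0, 0],
])

```text
time_s: 1.35
tcp_pos: [0.3722, 0.2945, 0.3423]
tcp_rot: [-0.0, -0.001, 1.0, -0.0]
wrist_force: [0.4, 0.1, 0.8]
grip_width: 0.0932
```

Run:
```python
from h import *
goto([.5,.06,.36])
c=snap('wrist','w1')
```

```text
shift [-127.3 -234.8  -17.7] turn 0.0023 toolx ang -3.1393
```

>>> play_rows([
  [-1, -40, -50, -18, 0],
  [-1, -60, -95, -18, 0],
  [-1, -80, -140, -18, 0],
  [-1, -105, -185, -18, 0],
  [-1, -127, -235, -18, 0],
  [-1, -127, -235, -18, 0],
  [-1, -127, -235, -18, 0],
  [-1, -127, -235, -18, 0],
])

```text
time_s: 2.2
tcp_pos: [0.4999, 0.0593, 0.3604]
tcp_rot: [-0.0, -0.0, 1.0, 0.0]
wrist_force: [-0.3, 0.6, 0.2]
grip_width: 0.0931
```

Run:
```python
from h import *
goto([.5,.06,.36])
c=snap('wrist','w1')
```

```text
shift [-0.1  0.7  0.4] turn 0.0007 toolx ang -3.1409
```

View pics/w1.png

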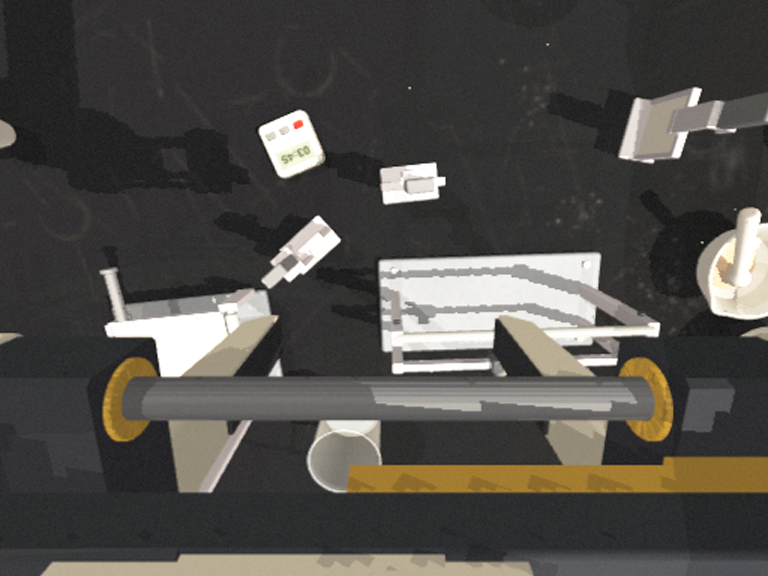

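Wrist view from above: carrier B is at (412,184), the rail runs from (395,338) to (657,328), the timer is at (292,143), and decoy A is at (300,250). I'll zoom and measure B and the rail.

Run:
```python
from h import *
c=load('w1'); T=wT(c)
crop(c,245,100,305,145,12,'w1B.png')
crop(c,240,160,450,255,3.8,'w1R.png')
W=cloud(c,T)
Q=W[100:145,245:305].reshape(-1,3)
Q=Q[np.isfinite(Q[:,2])]
tb=Q[(Q[:,2]>.165)]; print('tab top',len(tb),tb.mean(0).round(4),tb.min(0).round(4),tb.max(0).round(4))
(cx,cy),(w,h),a=cv2.minAreaRect((tb[:,:2]*1000).astype(np.float32)); print(cx,cy,w,h,a)
f=Q[(Q[:,2]>.003)&(Q[:,2]<.02)]
print('foot',len(f),cv2.minAreaRect((f[:,:2]*1000).astype(np.float32)))
Q=W[160:255,240:450].reshape(-1,3); Q=Q[np.isfinite(Q[:,2])&(Q[:,2]>.145)&(Q[:,2]<.175)]
print('rail',len(Q)); m=Q.mean(0); u,s,v=np.linalg.svd(Q-m,full_matrices=False); print(m,v[0],Q.min(0),Q.max(0))
```

```text
tab top 182 [0.4396 0.0861 0.1754] [0.433  0.0747 0.1669] [0.4467 0.0978 0.1775]
439.7085266113281 86.15470123291016 11.915302276611328 23.637107849121094 6.285046100616455
foot 387 ((439.81072998046875, 86.17082214355469), (43.65840148925781, 69.71047973632812), 6.372805595397949)
rail 1077
[0.58017063 0.19420976 0.1568777 ] [ 0.03886185 -0.99924341  0.00153618] [0.56854226 0.06271532 0.1451217 ] [0.62379905 0.3234137  0.16047337]
```

View pics/w1B.png

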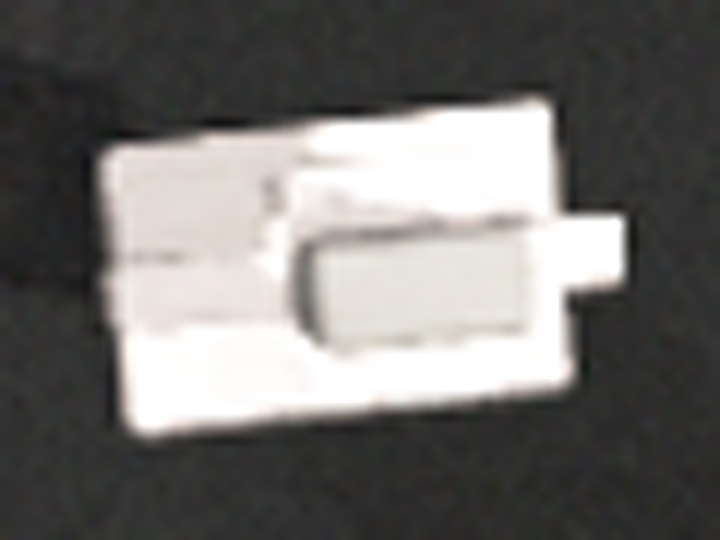

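View pics/w1R.png

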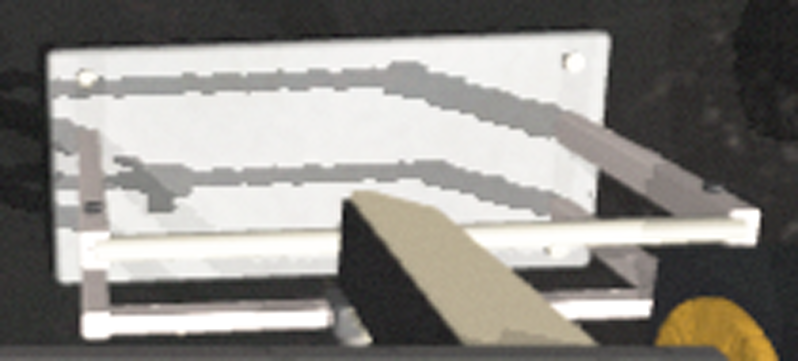

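Depth gives a clean fit: the tab is at (0.4397, 0.0862) with yaw 6.3°, and the foot agrees. The tab crop also shows the leg on the robot side. Now the rail and pointer fit, then the approach to the grasp.

Run:
```python
from h import *
c=load('w1'); T=wT(c); W=cloud(c,T)
Q=W[160:255,240:450].reshape(-1,3); Q=Q[np.isfinite(Q[:,2])&(Q[:,2]>.145)&(Q[:,2]<.175)]
P=Q[Q[:,0]>.6]; print('pointer?',len(P),P.round(4).tolist()[:20])
R=Q[(Q[:,0]<.6)&(Q[:,2]>.155)&(Q[:,1]>.085)&(Q[:,1]<.3)]
p=np.polyfit(R[:,1],R[:,0],1); print(len(R),p,np.std(R[:,0]-np.polyval(p,R[:,1])),R[:,2].max())
E=Q[(Q[:,0]<.6)]; print(E[:,1].min(),E[:,1].max())
# track
Q=W[160:255,240:450].reshape(-1,3);Q=Q[np.isfinite(Q[:,2])&(Q[:,2]>.12)&(Q[:,2]<.145)&(Q[:,0]>.6)]
print(len(Q),Q.min(0),Q.max(0))
goto([.4397,.0862,.200],np.pi+.11)
```

```text
pointer? 10 [[0.6209, 0.1753, 0.1456], [0.622, 0.175, 0.1468], [0.6207, 0.1758, 0.1493], [0.623, 0.1747, 0.148], [0.6204, 0.1746, 0.1533], [0.6217, 0.1745, 0.1541], [0.6206, 0.1754, 0.1561], [0.6227, 0.1757, 0.1553], [0.6238, 0.1756, 0.1563], [0.6236, 0.1769, 0.1566]]
690 [-0.03640579  0.58741943] 0.0025637465889504895 0.1604733707911848
0.06271531612417325 0.32341370252663826
727 [0.61818338 0.06477006 0.12001923] [0.64198942 0.30690112 0.14100741]
shift [ 59.9  26.4 160.6] turn -0.1083 toolx ang -3.1399
```

>>> play_rows([
  [-1, 20, 9, 50, -0.05],
  [-1, 40, 18, 90, -0.108],
  [-1, 60, 26, 125, -0.108],
  [-1, 60, 26, 160, -0.108],
  [-1, 60, 26, 160, -0.108],
  [-1, 60, 26, 160, -0.108],
])

```text
time_s: 2.85
tcp_pos: [0.4397, 0.0855, 0.2015]
tcp_rot: [-0.0, -0.055, 0.998, 0.0]
wrist_force: [0.7, 0.2, 0.3]
grip_width: 0.0929
```

Run:
```python
from h import *
goto([.4397,.0862,.133],np.pi+.11)
```

```text
shift [-0.1  0.7 68.5] turn 0.0002 toolx ang -3.0314
```

>>> play_rows([
  [-1, 0, 0.7, 30, 0],
  [-1, 0, 0.7, 60, 0],
  [-1, 0, 0.7, 68.5, 0],
  [-0.4, 0, 0.7, 68.5, 0],
  [0.3, 0, 0.7, 68.5, 0],
  [1, 0, 0.7, 68.5, 0],
  [1, 0, 0.7, 68.5, 0],
  [1, 0, 0.7, 68.5, 0],
], force=30)

```text
time_s: 3.65
tcp_pos: [0.4405, 0.0851, 0.1331]
tcp_rot: [0.001, -0.054, 0.999, 0.0]
wrist_force: [1.1, 0.2, 1.0]
grip_width: 0.0578
```

>>> play_rows([
  [1, 0, 0, 0, 0],
  [1, 0, 0, 0, 0],
  [1, 0, 0, 0, 0],
])

```text
time_s: 3.95
tcp_pos: [0.4399, 0.0851, 0.1322]
tcp_rot: [-0.0, -0.054, 0.999, -0.0]
wrist_force: [0.8, -1.0, 1.4]
grip_width: 0.0339
```

Run:
```python
from h import *
c=snap('side','s1');crop(c,160,120,350,280,4,'s1z.png')
goto([.4397,.0862,.133],np.pi+.11); print(read_state()['wrist_force'],read_state()['grip_width'])
```

```text
shift [ 0.   1.1 -0.8] turn -0.0018 toolx ang -3.0334
[ 0.1426846  -0.23340605  0.14526358] 0.029293789040703837
```

View pics/s1z.png

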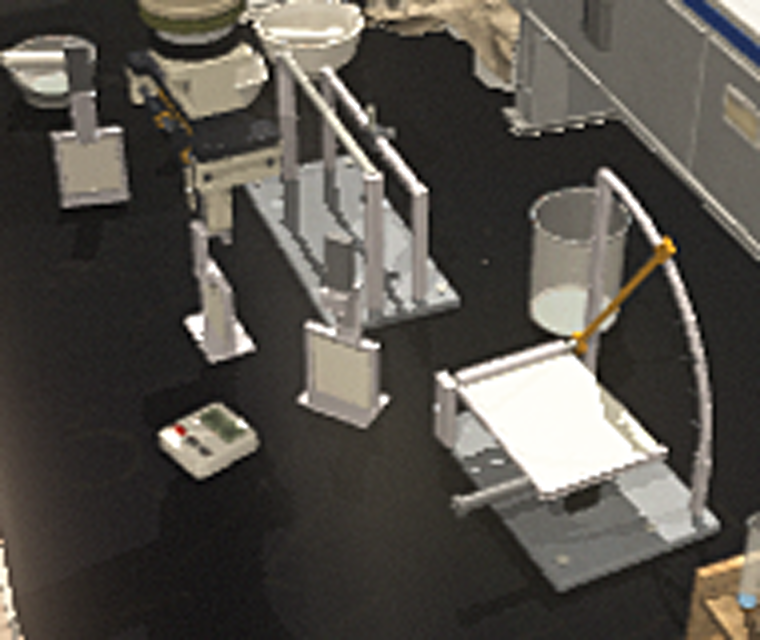

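>>> play_rows([
  [1, 0, 0, 0, 0],
  [1, 0, 0, 0, 0],
  [1, 0, 0, -10, 0],
  [1, 0, 0, -30, 0],
  [1, 0, 0, -63, 0],
  [1, 0, 0, -63, 0],
])

```text
time_s: 4.6
tcp_pos: [0.4426, 0.0853, 0.2007]
tcp_rot: [0.004, -0.054, 0.999, 0.0]
wrist_force: [0.7, -0.4, -0.7]
grip_width: 0.0238
```

Run:
```python
from h import *
c=snap('side','s2');crop(c,160,120,350,280,4,'s2z.png')
c=snap('wrist','w2')
print(read_state()['wrist_force'],read_state()['grip_width'],read_state()['tcp_pos'])
goto([.5,.263,.196],np.pi+.038)
```

```text
[-0.58502337  0.14643326 -1.62624805] 0.02367172214277169 [0.44069934 0.08516366 0.1964703 ]
shift [-78.2 170.4   0.7] turn 0.0702 toolx ang -3.0334
```

View pics/s2z.png

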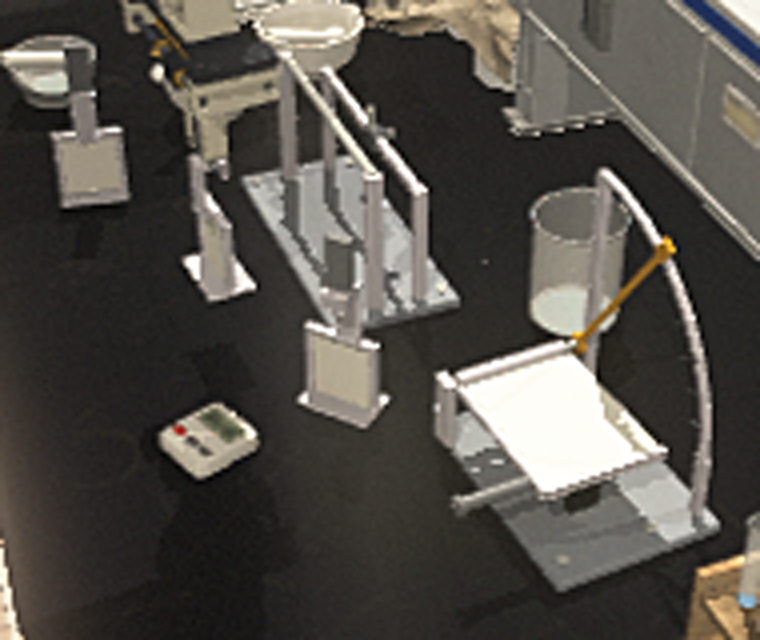

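View pics/w2.png

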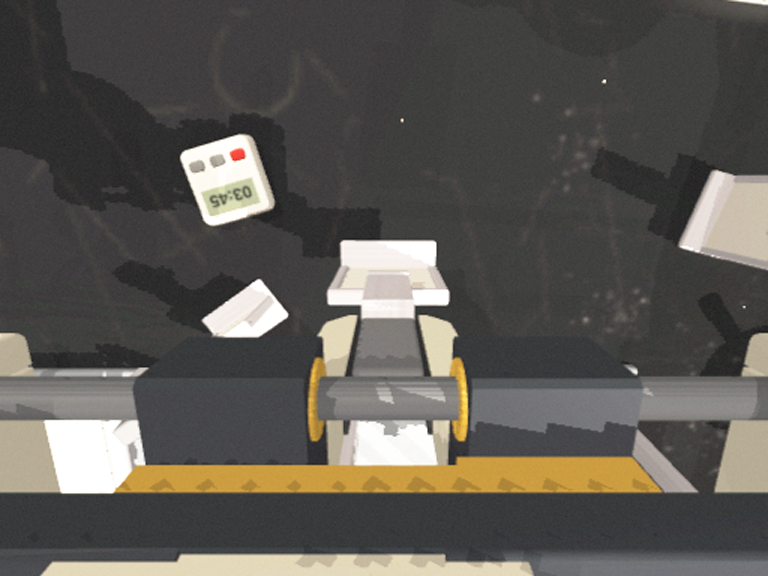

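The carrier is lifted and hanging straight in the jaws (opening 23.7 mm). Moving to in front of the rail's left end.

>>> play_rows([
  [1, -10, 30, 0, 0.01],
  [1, -25, 65, 0, 0.03],
  [1, -40, 105, 0, 0.05],
  [1, -60, 140, 0, 0.07],
  [1, -78, 170, 0.5, 0.07],
  [1, -78, 170, 0.5, 0.07],
  [1, -78, 170, 0.5, 0.07],
])

```text
time_s: 5.4
tcp_pos: [0.4981, 0.2626, 0.1927]
tcp_rot: [-0.002, -0.02, 1.0, -0.001]
wrist_force: [-0.1, -0.2, -1.6]
grip_width: 0.0239
```

Run:
```python
from h import *
c=snap('side','s3');crop(c,160,90,320,220,5,'s3z.png')
c=snap('wrist','w3'); t=snap('top','t3');crop(t,120,125,350,265,3.4,'t3z.png')
print(read_state()['wrist_force'],read_state()['grip_width'],read_state()['tcp_pos'])
goto([.5776,.263,.196],np.pi+.038)
T=wT(c);W=cloud(c,T)
Q=W[150:].reshape(-1,3);Q=Q[np.isfinite(Q[:,2])&(Q[:,2]>.145)&(Q[:,2]<.165)&(Q[:,0]>.55)&(Q[:,0]<.66)]
R=Q[(Q[:,0]<.6)&(Q[:,2]>.155)]
if len(R)>20:
  p=np.polyfit(R[:,1],R[:,0],1);print('rail',len(R),p,R[:,1].min(),R[:,1].max(),np.median(R[:,2]))
P=Q[Q[:,0]>.6];print('pointer',len(P),P.round(4).tolist()[:15])
```

```text
[ 0.26864751 -1.11437664 -0.68471553] 0.023900940235629782 [0.49860183 0.2615032  0.19414611]
shift [-79.   -1.5  -1.9] turn -0.0006 toolx ang -3.1042
rail 1257 [-0.03524408  0.58654652] 0.07014270574198547 0.2907958358702618 0.15807401148941497
pointer 0 []
```

View pics/s3z.png

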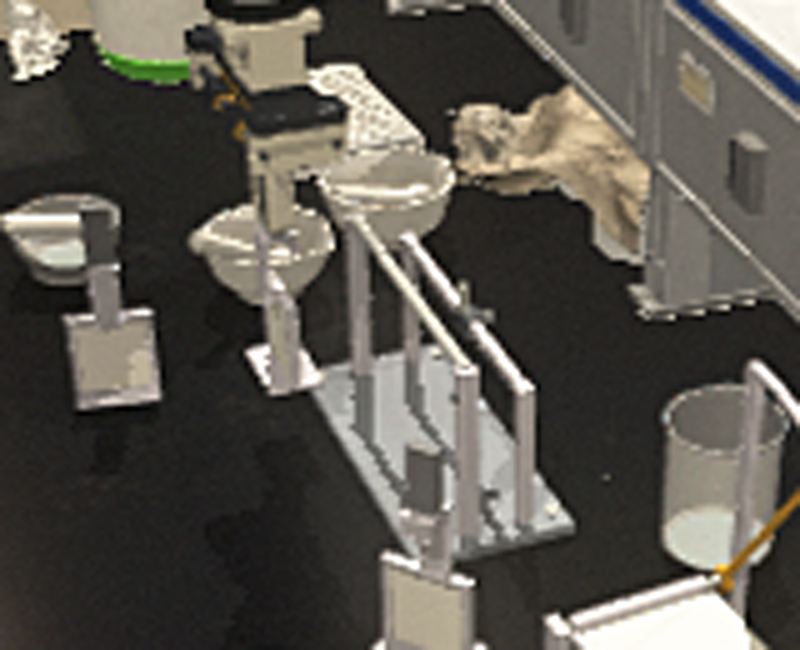

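View pics/w3.png

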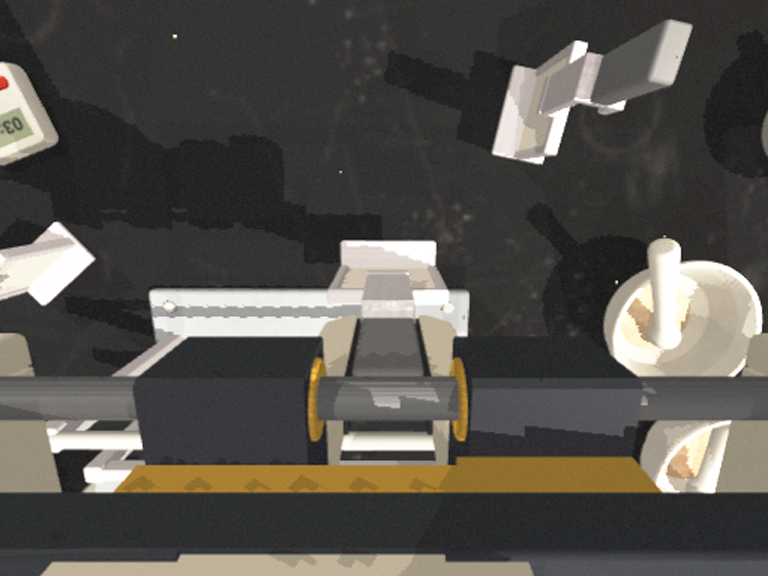

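View pics/t3z.png

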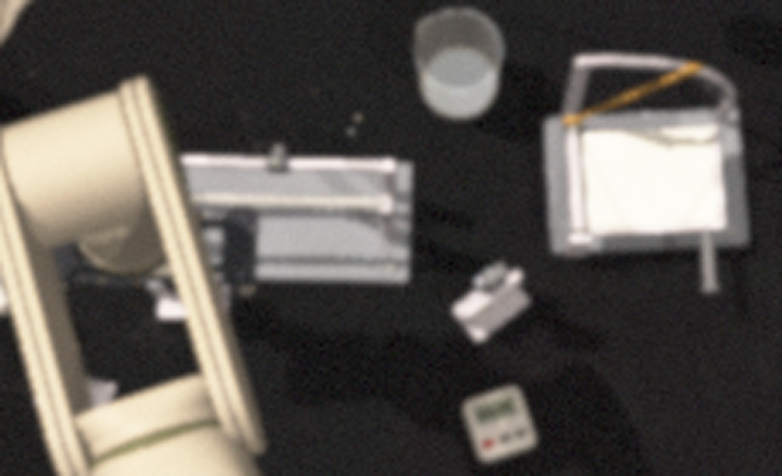

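>>> play_rows([
  [1, -20, -1, -2, 0],
  [1, -40, -1, -2, 0],
  [1, -60, -1, -2, 0],
  [1, -79, -1, -2, 0],
  [1, -79, -1, -2, 0],
  [1, -79, -1, -2, 0],
])

```text
time_s: 6.15
tcp_pos: [0.5778, 0.2636, 0.1966]
tcp_rot: [-0.0, -0.018, 1.0, -0.0]
wrist_force: [-0.0, -0.5, -1.8]
grip_width: 0.024
```

Run:
```python
from h import *
c=snap('side','s4');crop(c,190,90,310,190,6,'s4z.png')
print(read_state()['wrist_force'],read_state()['grip_width'],read_state()['tcp_pos'])
goto([.5775,.263,.173],np.pi+.037)
w=snap('wrist','w4')
```

```text
[-0.42524565  0.79092626 -0.92356311] 0.023724483062792193 [0.5774581  0.26384382 0.19669116]
shift [-0.  -0.8 23.7] turn 0.0004 toolx ang -3.1042
```

View pics/s4z.png

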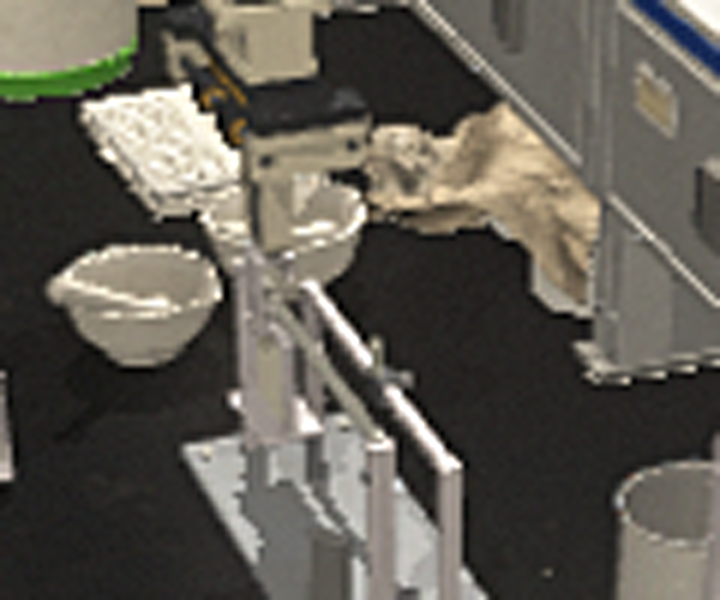

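View pics/w4.png

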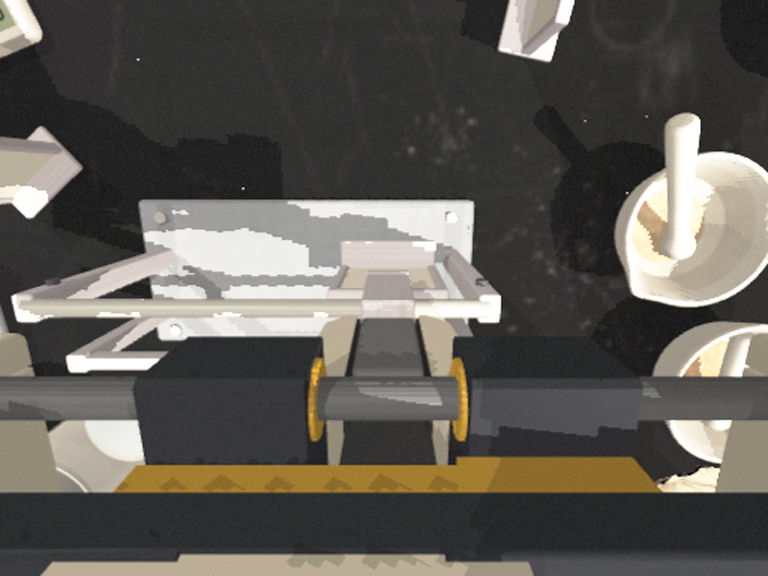

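The rail is now inside the hook: the leg covers the bar at (388,295) in the wrist view. I'll recheck the bar line, then lower.

Run:
```python
from h import *
c=load('w4');T=wT(c);W=cloud(c,T)
Q=W[190:215,30:330].reshape(-1,3);Q=Q[np.isfinite(Q[:,2])&(Q[:,2]>.154)&(Q[:,2]<.165)&(Q[:,0]>.55)&(Q[:,0]<.6)]
R=Q[(abs(Q[:,1]-.263)>.02)&(Q[:,1]<.31)&(Q[:,1]>.08)]
p=np.polyfit(R[:,1],R[:,0],1);print('rail',len(R),p,np.polyval(p,.263),R[:,2].max(),R[:,0].std())
r=R[:,0]-np.polyval(p,R[:,1]);print(np.percentile(r,[2,98]))
print(Q[:,1].min(),Q[:,1].max())
```

```text
rail 2834 [-0.03455133  0.58713636] 0.5780493601703459 0.1605600028408141 0.0034960539706224733
[-0.00399779  0.00557941]
0.08029149320973372 0.3207616650503739
```

>>> play_rows([
  [1, 0, 0, 8, 0],
  [1, 0, 0, 16, 0],
  [1, 0, 0, 21, 0],
  [1, 0, 0, 22, 0],
  [1, 0, 0, 22, 0],
])

```text
time_s: 6.75
tcp_pos: [0.5777, 0.2645, 0.1741]
tcp_rot: [-0.0, -0.019, 1.0, -0.0]
wrist_force: [0.5, -0.5, -0.9]
grip_width: 0.0242
```

Run:
```python
from h import *
print(read_state()['wrist_force'],read_state()['grip_width'],read_state()['tcp_pos'])
w=snap('wrist','w5');c=snap('side','s5');crop(c,190,90,310,190,6,'s5z.png')
```

```text
[ 0.54769082 -0.4895431  -0.85847721] 0.024166834805528625 [0.57770956 0.26449516 0.17411134]
```

View pics/s5z.png

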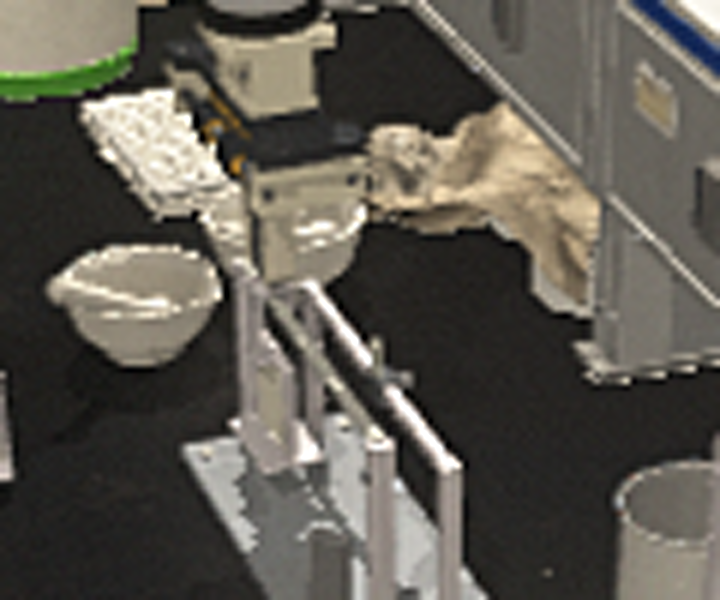

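Hooked, with no contact force. Now a precise reading of the pointer's position.

Run:
```python
from h import *
t=load('top0');crop(t,185,160,220,190,20,'tp.png')
W=cloud(t)
for v in range(165,178):
  print(v,[(round(W[v,u,1],3),round(W[v,u,2],3)) for u in range(198,207)])
w=load('w1');crop(w,310,215,345,250,18,'wp.png')
```

```text
165 [(np.float64(0.212), np.float64(-0.002)), (np.float64(0.208), np.float64(-0.004)), (np.float64(0.205), np.float64(-0.004)), (np.float64(0.2), np.float64(0.002)), (np.float64(0.196), np.float64(0.003)), (np.float64(0.194), np.float64(-0.005)), (np.float64(0.19), np.float64(-0.003)), (np.float64(0.186), np.float64(-0.004)), (np.float64(0.182), np.float64(-0.003))]
166 [(np.float64(0.21), np.float64(0.007)), (np.float64(0.207), np.float64(0.003)), (np.float64(0.204), np.float64(-0.002)), (np.float64(0.2), np.float64(-0.001)), (np.float64(0.197), np.float64(-0.001)), (np.float64(0.194), np.float64(-0.008)), (np.float64(0.19), np.float64(-0.004)), (np.float64(0.186), np.float64(-0.002)), (np.float64(0.181), np.float64(0.005))]
167 [(np.float64(0.21), np.float64(0.007)), (np.float64(0.206), np.float64(0.01)), (np.float64(0.204), np.float64(0.0)), (np.float64(0.199), np.float64(0.008)), (np.float64(0.196), np.float64(0.003)), (np.float64(0.192), np.float64(0.003)), (np.float64(0.189), np.float64(0.0)), (np.float64(0.185), np.float64(0.0)), (np.float64(0.182), np.float64(-0.004))]
168 [(
[... 2927 characters left out ...]
p.float64(0.006)), (np.float64(0.202), np.float64(0.014)), (np.float64(0.199), np.float64(0.011)), (np.float64(0.195), np.float64(0.015)), (np.float64(0.193), np.float64(0.004)), (np.float64(0.187), np.float64(0.017)), (np.float64(0.184), np.float64(0.013)), (np.float64(0.182), np.float64(0.005)), (np.float64(0.177), np.float64(0.01))]
177 [(np.float64(0.206), np.float64(0.013)), (np.float64(0.203), np.float64(0.008)), (np.float64(0.2), np.float64(0.003)), (np.float64(0.194), np.float64(0.016)), (np.float64(0.192), np.float64(0.008)), (np.float64(0.187), np.float64(0.014)), (np.float64(0.185), np.float64(0.008)), (np.float64(0.181), np.float64(0.009)), (np.float64(0.177), np.float64(0.015))]
```

View pics/tp.png

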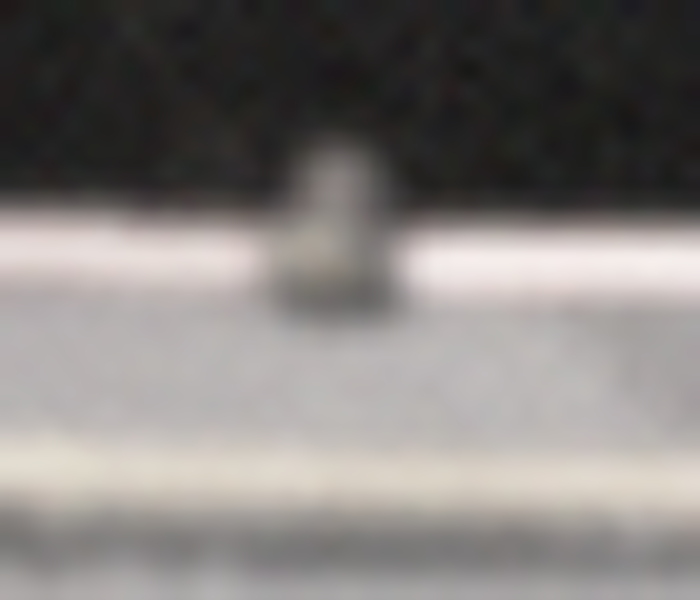

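View pics/wp.png

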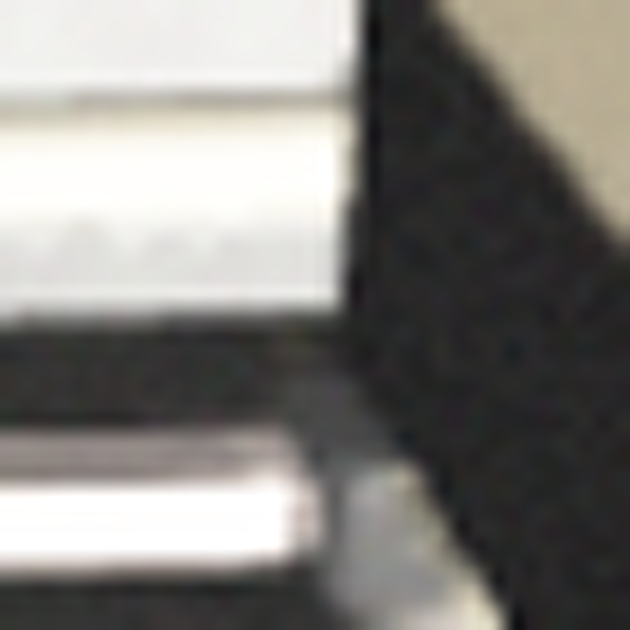

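>>> play_rows([
  [1, 0, -10, 0, 0],
  [1, 0, -25, 0, 0],
  [1, 0, -40, 0, 0],
  [1, 0, -55, 0, 0],
  [1, 0, -70, 0, 0],
  [1, 0, -82, 0, 0],
  [1, 0, -87, 0, 0],
  [1, 0, -87, 0, 0],
])

```text
time_s: 7.65
tcp_pos: [0.5816, 0.1767, 0.1748]
tcp_rot: [0.0, -0.018, 1.0, 0.0]
wrist_force: [0.7, -0.4, -0.9]
grip_width: 0.0237
```

Run:
```python
from h import *
print(read_state()['wrist_force'],read_state()['grip_width'],read_state()['tcp_pos'])
goto([.5875-.0358*.1775,.1775,.174],np.pi+.036)
w=snap('wrist','w6');c=snap('side','s6');crop(c,190,90,310,190,6,'s6z.png');t=snap('top','t6');crop(t,160,140,250,210,8,'t6z.png')
```

```text
[ 0.65235773 -0.39619446 -0.86331868] 0.023684802004823736 [0.58158346 0.17672921 0.17478613]
shift [0.4 0.8 0.8] turn 0.001 toolx ang -3.1046
```

View pics/s6z.png

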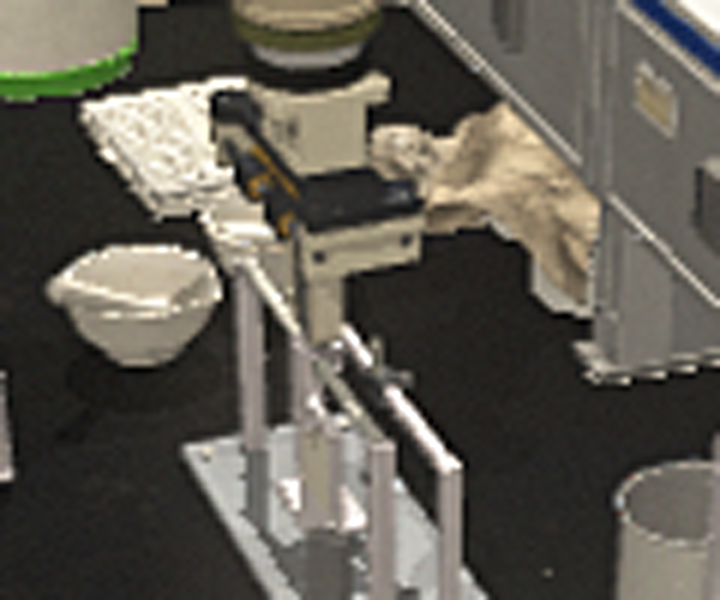

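View pics/t6z.png

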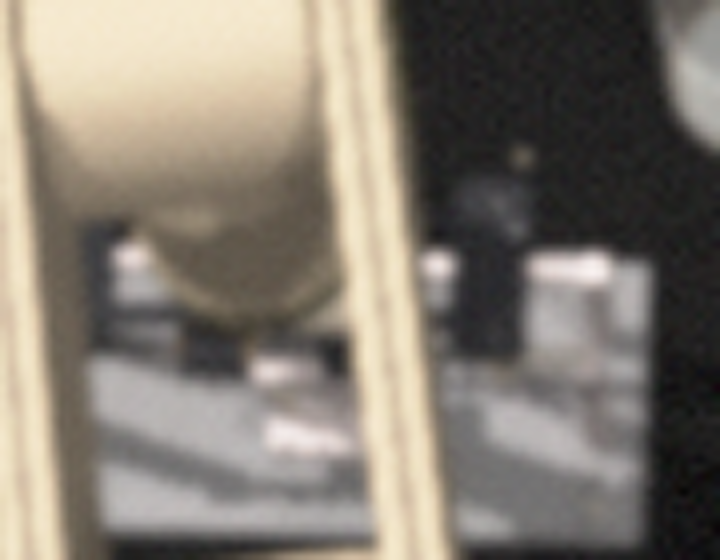

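View pics/w6.png

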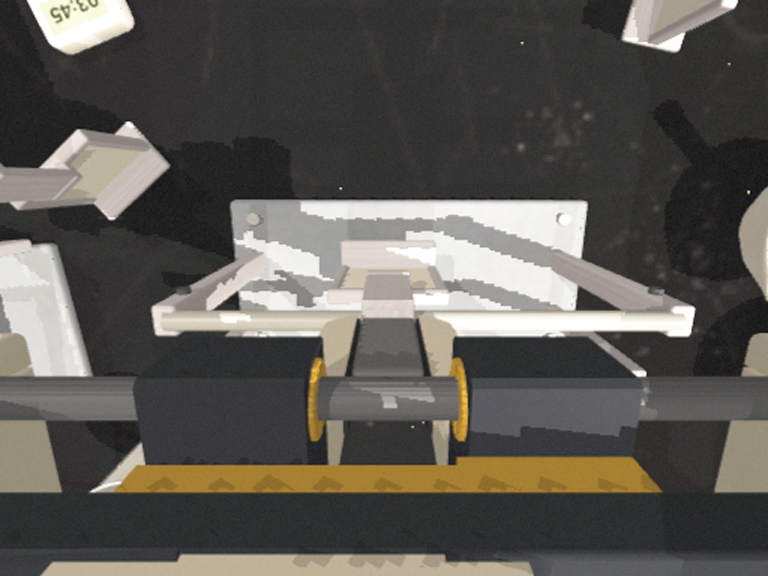

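The carrier hangs in the hook under the gripper, near the pointer. I'll seat it, let go, and check centring from above.

>>> play_rows([
  [1, 0, 0, 1, 0],
  [1, 0, 0, 1.5, 0],
  [0.6, 0, 0, 1.5, 0],
  [0, 0, 0, 1.5, 0],
  [-1, 0, 0, 1.5, 0],
  [-1, 0, 0, 1.5, 0],
  [-1, 0, 0, 1.5, 0],
  [-1, 0, 0, 1.5, 0],
])

```text
time_s: 8.6
tcp_pos: [0.5815, 0.1776, 0.1733]
tcp_rot: [0.0, -0.019, 1.0, 0.0]
wrist_force: [-0.3, 1.2, -0.7]
grip_width: 0.0593
```

>>> play_rows([
  [-1, 0, 0, 0, 0],
  [-1, 0, 0, -20, 0],
  [-1, 0, 0, -60, 0],
  [-1, 0, 0, -100, 0],
  [-1, -35, 0, -135, 0],
  [-1, -70, 0, -160, 0],
  [-1, -70, 0, -160, 0],
  [-1, -70, 0, -160, 0],
])

```text
time_s: 9.4
tcp_pos: [0.6519, 0.1802, 0.3326]
tcp_rot: [-0.0, -0.019, 1.0, -0.0]
wrist_force: [-0.4, -1.4, -0.6]
grip_width: 0.0932
```

Run:
```python
from h import *
print(read_state()['wrist_force'],read_state()['grip_width'],read_state()['tcp_pos'])
w=snap('wrist','w7');c=snap('side','s7');crop(c,190,90,310,190,6,'s7z.png')
```

```text
[-0.36129475 -1.36109711 -0.60917758] 0.09315028700057255 [0.65194032 0.1801974  0.33261979]
```

View pics/s7z.png

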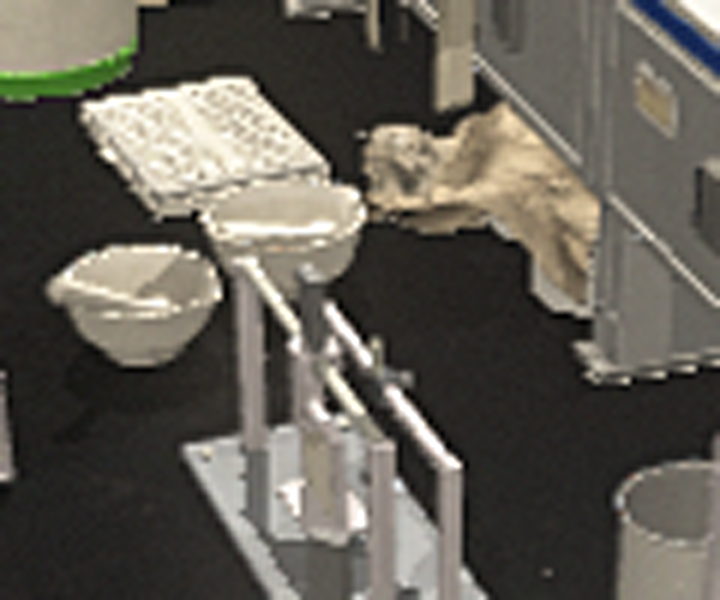

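View pics/w7.png

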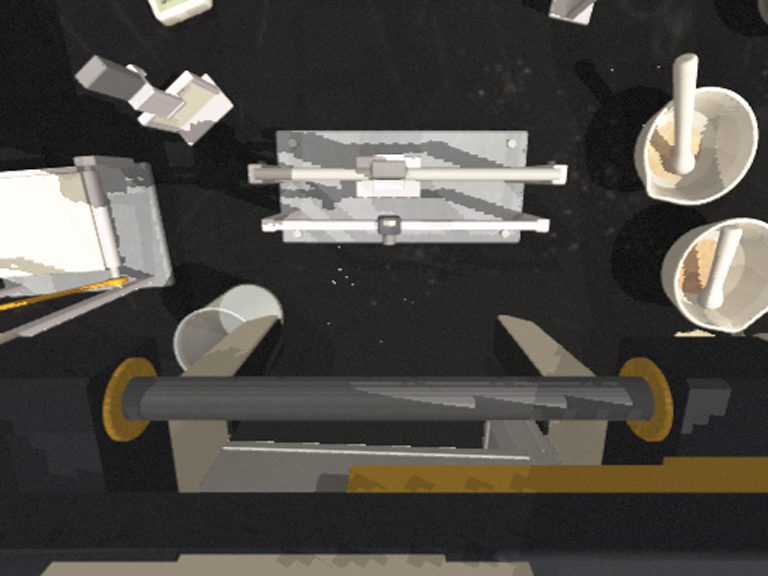

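Excellent view: the carrier hangs at (388,170), with the pointer on its clamp at (389,223) right behind it. Measuring the offset along the rail next.

Run:
```python
from h import *
c=load('w7');T=wT(c);W=cloud(c,T)
crop(c,235,95,285,170,8,'w7z.png')
Q=W[85:170,160:385].reshape(-1,3);Q=Q[np.isfinite(Q[:,2])]
R=Q[(Q[:,2]>.153)&(Q[:,2]<.163)&(Q[:,0]>.56)&(Q[:,0]<.6)&(abs(Q[:,1]-.178)>.02)]
p=np.polyfit(R[:,1],R[:,0],1);th=np.arctan(-p[0]);print('rail',p,th,R[:,1].min(),R[:,1].max())
ex=np.array([np.cos(th),np.sin(th)]);ey=np.array([-np.sin(th),np.cos(th)])
o=np.array([np.polyval(p,.193),.193])
tb=Q[Q[:,2]>.19];print('tab',len(tb),tb[:,2].max())
(m,sz,a)=cv2.minAreaRect((tb[:,:2]*1000).astype(np.float32));print(m,sz,a)
l=(tb[:,:2]-o)@ey;print('tab along',l.min(),l.max(),(l.min()+l.max())/2, np.array(m)/1000@ey-o@ey)
P=Q[(Q[:,2]>.142)&(Q[:,2]<.168)&((Q[:,:2]-o)@ex>.03)&((Q[:,:2]-o)@ex<.055)]
l=(P[:,:2]-o)@ey;print('ptr',len(P),l.min(),l.max(),(l.min()+l.max())/2,np.median(l),P[:,2].max(),((P[:,:2]-o)@ex).mean())
hi=P[P[:,2]>.157];l=(hi[:,:2]-o)@ey;print(len(hi),l.min(),l.max(),np.mean(l))
C=Q[(Q[:,2]>.12)&(Q[:,2]<.1415)&((Q[:,:2]-o)@ex>.03)&((Q[:,:2]-o)@ex<.07)]
f=Q[(Q[:,2]>.04)&(Q[:,2]<.06)];l=(f[:,:2]-o)@ey;print('foot',len(f),l.min(),l.max(),(l.min()+l.max())/2);print(cv2.minAreaRect((f[:,:2]*1000).astype(np.float32)))
```

```text
rail [-0.03756024  0.58888116] 0.03754259534468871 0.06274314718772911 0.3233894032433694
tab 292 0.2171914764943253
(580.3209228515625, 177.3757781982422) (11.878033638000488, 22.490848541259766) 2.180485248565674
tab along -0.026806908608362216 -0.004316562583581089 -0.015561735595971652 -0.015564001440279002
ptr 34 -0.01917883322450641 -0.010034483200431122 -0.014606658212468766 -0.014687487720857723 0.16017062312860247 0.0393700929677433
16 -0.01783587662236466 -0.01280194433244087 -0.015087217675031062
foot 597 -0.12744486793576984 0.12796926632635322 0.0002621991952916902
((595.8787231445312, 193.94720458984375), (66.75242614746094, 255.41127014160156), 1.8042595386505127)
```

View pics/w7z.png

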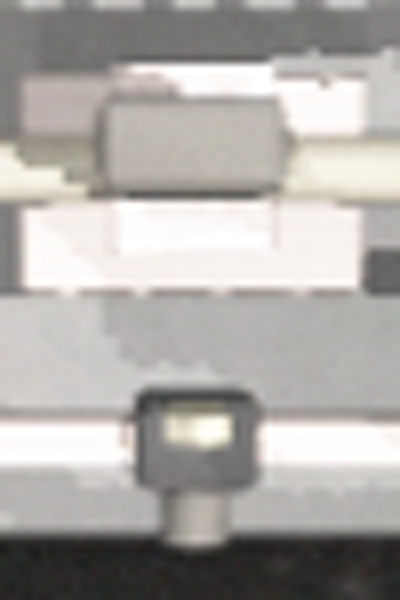

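The carrier is within about 0.7 mm of the pointer centre and hangs at the right height (tab top at 0.217), so that part is done. Next, the reflector.

Run:
```python
from h import *
goto([.69,-.19,.39],np.pi+.037)
```

```text
shift [ -25.3 -371.5  -58.2] turn 0.0014 toolx ang -3.1032
```

>>> play_rows([
  [-1, -5, -10, -40, 0],
  [-1, -10, -50, -58, 0],
  [-1, -15, -100, -58, 0],
  [-1, -20, -150, -58, 0],
  [-1, -25, -200, -58, 0],
  [-1, -25, -250, -58, 0],
  [-1, -25, -300, -58, 0],
  [-1, -25, -340, -58, 0],
])

```text
time_s: 10.3
tcp_pos: [0.6878, -0.1607, 0.3904]
tcp_rot: [-0.001, -0.019, 1.0, 0.0]
wrist_force: [0.1, 0.8, -0.1]
grip_width: 0.0928
```

>>> play_rows([
  [-1, 0, -20, 0, 0],
  [-1, 0, -30, 0, 0],
  [-1, 0, -30, 0, 0],
  [-1, 0, -30, 0, 0],
])

```text
time_s: 10.7
tcp_pos: [0.6906, -0.1865, 0.3914]
tcp_rot: [0.0, -0.02, 1.0, 0.0]
wrist_force: [0.1, -0.2, -0.2]
grip_width: 0.0932
```

Run:
```python
from h import *
goto([.69,-.19,.39],np.pi+.037)
c=snap('wrist','w8')
T=wT(c);W=cloud(c,T)
crop(c,110,60,330,225,3.5,'w8z.png')
hsv=cv2.cvtColor(c['img'],cv2.COLOR_RGB2HSV)
m=cv2.inRange(hsv,(12,120,70),(35,255,255)); m[225:]=0
n,l,st,ct=cv2.connectedComponentsWithStats(m)
for i in range(1,n):
  if st[i,4]>30:
    Q=W[l==i];Q=Q[np.isfinite(Q[:,2])];print(st[i],Q.min(0).round(4),Q.max(0).round(4))
```

```text
shift [ 0.7 -3.4  1.4] turn 0.0029 toolx ang -3.1017
[ 38 138  17  33 209] [ 0.6746 -0.6403 -0.0025] [ 0.7311 -0.5638  0.0786]
[ 39 145   7  24  34] [ 0.6914 -0.6393 -0.0036] [ 0.7441 -0.5704  0.078 ]
[226 164  77  34 364] [ 0.7018 -0.2487 -0.0034] [ 0.7927 -0.1072  0.2393]
```

View pics/w8z.png

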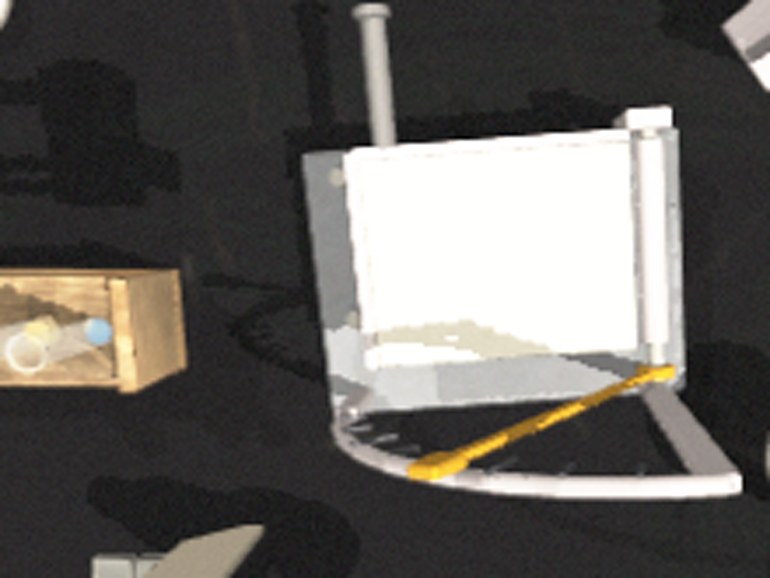

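Clear view of the reflector: peg from (373,10) to (382,145), hinge bar at (652,250), brass arm from (657,373) to its tip at (430,466). Fitting these from depth.

```bash
cat > fl.py <<'E'
from h import *
def brass(c,W):
    hsv=cv2.cvtColor(c['img'],cv2.COLOR_RGB2HSV)
    m=cv2.inRange(hsv,(12,120,70),(35,255,255)); m[228:]=0
    n,l,st,ct=cv2.connectedComponentsWithStats(m)
    i=max(range(1,n),key=lambda i:st[i,4]);mm=(l==i)
    return mm
E
python3 - <<'E'
from fl import *
c=load('w8');T=wT(c);W=cloud(c,T)
pix=lambda u0,v0,u1,v1:W[int(60+v0/3.5):int(60+v1/3.5),int(110+u0/3.5):int(110+u1/3.5)].reshape(-1,3)
pg=pix(350,0,405,135);pg=pg[pg[:,2]>.05]
disc=pg[:,0]<pg[:,0].min()+.006
sh=pg[(pg[:,0]>pg[:,0].min()+.01)]
p=np.polyfit(sh[:,0],sh[:,1],1);print('peg yfit',p,len(sh),pg.min(0),pg.max(0),'z',np.percentile(sh[:,2],[50,95]))
hb=pix(640,150,665,340);hb=hb[hb[:,2]>.072]; p2=np.polyfit(hb[:,0],hb[:,1],1);print('bar',p2,len(hb),hb[:,2].max(),hb.min(0),hb.max(0),np.std(hb[:,1]))
f=pix(300,130,670,380);ff=f[(f[:,2]>.064)&(f[:,2]<.077)];print('flap',len(ff),np.median(ff[:,2]),cv2.minAreaRect((ff[:,:2]*1000).astype(np.float32)))
b=W[60:230,110:330].reshape(-1,3);b=b[(b[:,2]>.006)&(b[:,2]<.016)];print('base',len(b),cv2.minAreaRect((b[:,:2]*1000).astype(np.float32)))
B=W[brass(c,W)];B=B[B[:,2]>.06]
print('brass x',np.percentile(B[:,0],[2,50,98]))
np.save('B.npy',B)
E
```

```text
peg yfit [ 0.10687692 -0.32111047] 211 [ 0.53533221 -0.27190563  0.06671188] [ 0.59213559 -0.25318704  0.07879207] z [0.07339152 0.07561719]
bar [ 0.09525435 -0.18375201] 354 0.07793538395715899 [ 0.59467698 -0.13302093  0.07200212] [ 0.68763362 -0.11416091  0.07793538] 0.004180975019097044
flap 5483 0.07105735158544113 ((649.236328125, -193.50868225097656), (120.01325225830078, 161.60418701171875), 2.277270555496216)
base 2512 ((676.9669189453125, -267.3040771484375), (336.0142822265625, 444.9600524902344), 5.995843410491943)
brass x [0.70315804 0.71290838 0.71913293]
```

Run:
```python
from fl import *
c=load('w8');T=wT(c);W=cloud(c,T)
z=W[...,2]
def comp(m):
    m=cv2.morphologyEx(m.astype(np.uint8),cv2.MORPH_OPEN,np.ones((7,7)))
    n,l,st,_=cv2.connectedComponentsWithStats(m);i=1+np.argmax(st[1:,4]);return l==i
m=np.zeros(z.shape,bool);m[60:225,110:330]=1
f=comp(m&(z>.065)&(z<.077));P=W[f];r=cv2.minAreaRect((P[:,:2]*1000).astype(np.float32));print('flap+bar',r)
# flap tilt
A=np.c_[P[:,:2],np.ones(len(P))];k=P[:,2]<.0745;print(np.linalg.lstsq(A[k],P[k,2],rcond=None)[0])
b=m&(z>.004)&(z<.02);b[:, :190]=0;b=comp(b|((z>.004)&m&(np.arange(512)>190)&(np.arange(512)<308)&(z<.09)));P=W[b];
edge=P[P[:,2]<.02];print('base',len(edge),cv2.minAreaRect((edge[:,:2]*1000).astype(np.float32)))
B=np.load('B.npy')
for yaw in (.09,.10,.11):
    ex=np.array([np.cos(yaw),np.sin(yaw)]);ey=np.array([-np.sin(yaw),np.cos(yaw)])
    y=B[:,:2]@ey;x=B[:,:2]@ex
    zz=B[:,2];
    q=np.c_[y,zz]; k=(zz>.08)&(zz<.2)
    # ransac-ish line
    l=cv2.fitLine(q[k].astype(np.float32)*1000,cv2.DIST_HUBER,0,.1,.01).ravel()
    res=np.abs((q[:,0]*1000-l[2])*l[1]-(q[:,1]*1000-l[3])*l[0])
    a=np.arctan2(l[1],-l[0]); a=a if a>0 else a+np.pi
    y70=l[2]+(70-l[3])*l[0]/l[1]
    k2=res<4
    print(yaw,'angle',a,'y at z=.07',y70/1000,'x',np.median(x[k2]),'zmax',zz[k2].max(),'ymin',y[k2].min(),y[k2].max(),k2.sum())
    # hinge bar
    print('bar y',(-.183752+.09525*.64)*ey[1]+.64*ey[0],'peg y',(-.32111+.10688*.56)*ey[1]+.56*ey[0])
```

```text
flap+bar ((621.0342407226562, -204.85513305664062), (162.16554260253906, 140.06126403808594), 5.941235542297363)
[-0.00754486 -0.00618558  0.07466239]
base 2154 ((664.103759765625, -200.077880859375), (149.64938354492188, 210.65602111816406), 6.066382884979248)
0.09 angle 0.99687195 y at z=.07 -0.17540629 x 0.6924180456490562 zmax 0.23910738829101502 ymin -0.2860271190244787 -0.1732063195127622 253
bar y -0.17981729947873587 peg y -0.3105318099099474
0.1 angle 0.9968815 y at z=.07 -0.18232317 x 0.6899081080426507 zmax 0.23910738829101502 ymin -0.29295655698845796 -0.18009266355045742 254
bar y -0.18607193811678935 peg y -0.315858715531098
0.11 angle 0.9969363 y at z=.07 -0.18922175 x 0.6874649008529046 zmax 0.23910738829101502 ymin -0.2998621783416879 -0.1869609984718743 254
bar y -0.1923079697160906 peg y -0.3211540355439103
```

Run:
```python
from fl import *
yaw=.1059
ex=np.array([np.cos(yaw),np.sin(yaw)]);ey=np.array([-np.sin(yaw),np.cos(yaw)])
B=np.load('B.npy');y=B[:,:2]@ey;z=B[:,2];x=B[:,:2]@ex
k=(x>.68)&(x<.70);print(k.sum())
q=np.c_[y+.1893,z-.07][k]
a=.997;u=np.array([-np.cos(a),np.sin(a)]);n=np.array([np.sin(a),np.cos(a)])
r=q@u;d=q@n
for r0 in np.arange(-.01,.21,.015):
    s=(r>=r0)&(r<r0+.015)
    if s.sum()>3: print(round(r0,3),s.sum(),np.percentile(d[s],[10,50,90]).round(4))
s=(r>.02)&(r<.165)
from scipy.stats import theilslopes
print(theilslopes(d[s],r[s]))
# top & side views: brass tip triangulation
for nm in ('top0','side0','s7'):
    c=load(nm);hsv=cv2.cvtColor(c['img'],cv2.COLOR_RGB2HSV);m=cv2.inRange(hsv,(10,90,70),(30,255,255))
    g=np.zeros_like(m);
    P=proj(c,[.71,-.17,.14])[0].astype(int);g[P[1]-40:P[1]+40,P[0]-50:P[0]+50]=1
    v,uu=np.nonzero(m*g);print(nm,len(v),uu.min(),uu.max(),v.min(),v.max())
    # predicted projection of arm line for several angles vs fit
    l=cv2.fitLine(np.c_[uu,v].astype(np.float32),cv2.DIST_HUBER,0,.1,.01).ravel();
    print(' obs dir deg',np.degrees(np.arctan2(l[1],l[0])))
    for a in (.85,.9,.95,.997,1.04):
        pts=[]
        for rr in (.02,.16):
            yy=-.1893-rr*np.cos(a);pts.append(np.r_[.6885*ex+yy*ey,.07+rr*np.sin(a)])
        e=proj(c,pts);w=e[1]-e[0];print('  ',a,np.degrees(np.arctan2(w[1],w[0])).round(2),e.round(1).tolist())
```

```text
322
-0.01 13 [-0.0056  0.0078  0.0095]
0.005 24 [-0.0023  0.0025  0.0061]
0.02 12 [0.0004 0.0024 0.003 ]
0.035 11 [0.0009 0.0025 0.0033]
0.05 13 [0.0001 0.0026 0.003 ]
0.065 14 [0.0003 0.0024 0.003 ]
0.08 16 [0.0006 0.0025 0.003 ]
0.095 19 [-0.0005  0.0026  0.0034]
0.11 20 [-0.0004  0.0026  0.0033]
0.125 23 [-0.0008  0.0025  0.0033]
0.14 24 [0.0001 0.0024 0.0033]
0.155 28 [-0.0009  0.0028  0.0035]
0.17 30 [-0.0011  0.0046  0.007 ]
0.185 75 [-0.0032  0.0033  0.007 ]
TheilslopesResult(slope=np.float64(0.0017777867014302545), intercept=np.float64(0.0023600872884669954), low_slope=np.float64(-0.0015008543942003484), high_slope=np.float64(0.005055071473461157))
top0 140 286 326 142 161
 obs dir deg -23.20499
   0.85 -18.59 [[292.1, 158.9], [322.4, 148.7]]
   0.9 -20.06 [[291.9, 158.9], [320.7, 148.3]]
   0.95 -21.68 [[291.7, 158.8], [319.0, 148.0]]
   0.997 -23.36 [[291.5, 158.8], [317.3, 147.7]]
   1.04 -25.04 [[291.3, 158.8], [315.6, 147.4]]
side0 104 302 328 179 208
 obs dir deg -47.95945
   0.85 -29.91 [[307.4, 204.7], [326.0, 193.9]]
   0.9 -35.99 [[307.3, 204.4], [325.0, 191.5]]
   0.95 -41.76 [[307.2, 204.1], [324.0, 189.1]]
   0.997 -46.85 [[307.1, 203.9], [323.0, 186.9]]
   1.04 -51.2 [[307.0, 203.6], [322.0, 184.9]]
s7 104 302 328 179 208
 obs dir deg -47.95945
   0.85 -29.91 [[307.4, 204.7], [326.0, 193.9]]
   0.9 -35.99 [[307.3, 204.4], [325.0, 191.5]]
   0.95 -41.76 [[307.2, 204.1], [324.0, 189.1]]
   0.997 -46.85 [[307.1, 203.9], [323.0, 186.9]]
   1.04 -51.2 [[307.0, 203.6], [322.0, 184.9]]
```

All three views agree on an arm angle of about 0.998 (depth fit 0.997–0.999, top image line ≈ 0.993, side ≈ 1.007). The stand's yaw is 0.106 and the peg is at (0.563, −0.261). Moving above the peg.

Run:
```python
from h import *
goto([.5632,-.2609,.15],np.pi+.106)
```

```text
shift [130.5 -69.5 241.4] turn -0.0656 toolx ang -3.1012
```

>>> play_rows([
  [-1, 35, -15, 30, -0.03],
  [-1, 65, -35, 65, -0.066],
  [-1, 100, -50, 95, -0.066],
  [-1, 130, -69, 130, -0.066],
  [-1, 130.5, -69.5, 170, -0.066],
  [-1, 130.5, -69.5, 210, -0.066],
  [-1, 130.5, -69.5, 241, -0.066],
  [-1, 130.5, -69.5, 241, -0.066],
])

```text
time_s: 11.55
tcp_pos: [0.5599, -0.2595, 0.1446]
tcp_rot: [-0.004, -0.053, 0.999, 0.003]
wrist_force: [-0.4, 0.9, -0.7]
grip_width: 0.0931
```

>>> play_rows([
  [-1, 0, 0, 0, 0],
  [-1, 0, 0, 0, 0],
])

```text
time_s: 11.75
tcp_pos: [0.5645, -0.263, 0.1533]
tcp_rot: [0.002, -0.053, 0.999, -0.001]
wrist_force: [0.3, -0.5, 0.5]
grip_width: 0.0932
```

Run:
```python
from h import *
goto([.5632,-.2609,.051],np.pi+.106)
w=snap('wrist','w9')
```

```text
shift [  1.4   2.4 102.3] turn -0.0006 toolx ang -3.0362
```

View pics/w9.png

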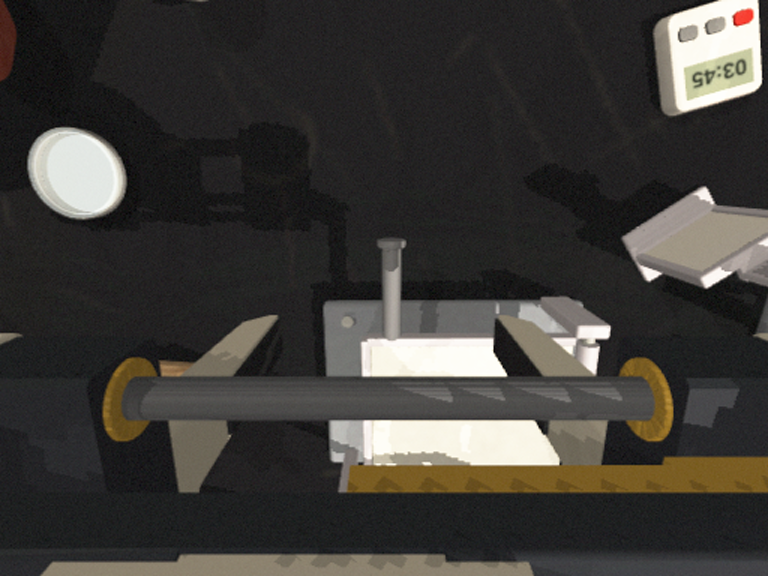

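>>> play_rows([
  [-1, 1, 1.5, 35, 0],
  [-1, 1, 1.5, 65, 0],
  [-1, 1, 1.5, 85, 0],
  [-1, 1, 1.5, 99, 0],
  [-1, 1, 1.5, 99, 0],
  [-1, 1, 1.5, 99, 0],
])

```text
time_s: 12.4
tcp_pos: [0.5626, -0.262, 0.0528]
tcp_rot: [0.001, -0.052, 0.999, -0.001]
wrist_force: [-0.3, 0.0, -0.4]
grip_width: 0.0929
```

Run:
```python
from h import *
print(goto([.5632,-.2609,.051],np.pi+.106), read_state()['wrist_force'],read_state()['tcp_pos'])
```

```text
shift [-0.8  1.1  1.8] turn -0.0017 toolx ang -3.0373
(array([-0.75254558,  1.07911719,  1.80200368]), np.float64(-0.0017429934535257985)) [-0.32796804  0.04349575 -0.39701329] [ 0.56256075 -0.26204978  0.05280205]
```

>>> play_rows([
  [-0.3, 0, 1, 1.5, 0],
  [0.4, 0, 1, 1.5, 0],
  [1, 0, 1, 1.5, 0],
  [1, 0, 1, 1.5, 0],
  [1, 0, 1, 1.5, 0],
  [1, 0, 1, 1.5, 0],
  [1, 0, 1, 1.5, 0],
  [1, 0, 1, 1.5, 0],
], force=20)

```text
time_s: 13.2
tcp_pos: [0.5614, -0.2605, 0.0496]
tcp_rot: [-0.0, -0.052, 0.999, 0.0]
wrist_force: [0.2, 0.4, -0.5]
grip_width: 0.0337
```

>>> play_rows([
  [1, 0, 0, 0, 0],
  [1, 0, 0, 0, 0],
  [1, 0, 0, 0, 0],
  [1, 0, 0, 0, 0],
])

```text
time_s: 13.6
tcp_pos: [0.5615, -0.2611, 0.0498]
tcp_rot: [0.0, -0.052, 0.999, -0.0]
wrist_force: [-0.4, -3.3, -2.2]
grip_width: 0.0113
```

Run:
```python
from h import *
s=read_state();print(goto([.5632,-.2609,.051],np.pi+.106), s['wrist_force'],s['tcp_pos'],s['grip_width'])
for a in (.15,.3,.45,.6,.75,.9,1.0): print(a,'dy',(130*(1-np.cos(a))).round(1),'dz up',(130*np.sin(a)).round(1))
```

```text
shift [-1.7  0.1 -1.2] turn -0.0019 toolx ang -3.0375
(array([-1.68706375,  0.07085055, -1.24168911]), np.float64(-0.0019197698355704063)) [-0.39196877 -3.30859505 -2.15261137] [ 0.56152978 -0.2611469   0.04975807] 0.011343344805554635
0.15 dy 1.5 dz up 19.4
0.3 dy 5.8 dz up 38.4
0.45 dy 12.9 dz up 56.5
0.6 dy 22.7 dz up 73.4
0.75 dy 34.9 dz up 88.6
0.9 dy 49.2 dz up 101.8
1.0 dy 59.8 dz up 109.4
```

Peg gripped (11.3 mm opening). Now swinging it up along the arc.

>>> play_rows([
  [1, 0, 0.4, -9.7, 0],
  [1, 0, 1.5, -19.4, 0],
  [1, 0, 3.3, -29, 0],
  [1, 0, 5.8, -38.4, 0],
  [1, 0, 9, -47.6, 0],
  [1, 0, 12.9, -56.5, 0],
  [1, 0, 17.5, -65, 0],
  [1, 0, 22.7, -73.4, 0],
])

```text
time_s: 14.4
tcp_pos: [0.5592, -0.2396, 0.1247]
tcp_rot: [0.0, -0.052, 0.999, -0.002]
wrist_force: [-0.9, -7.3, 2.3]
grip_width: 0.0111
```

Run:
```python
from h import *
s=read_state();print(s['wrist_force'],s['tcp_pos'],s['grip_width'])
c=snap('side','s10');crop(c,240,120,350,220,7,'s10z.png')
```

```text
[-0.87727935 -7.31730166  2.26212817] [ 0.55922358 -0.23957834  0.12469305] 0.01112057617589293
```

View pics/s10z.png

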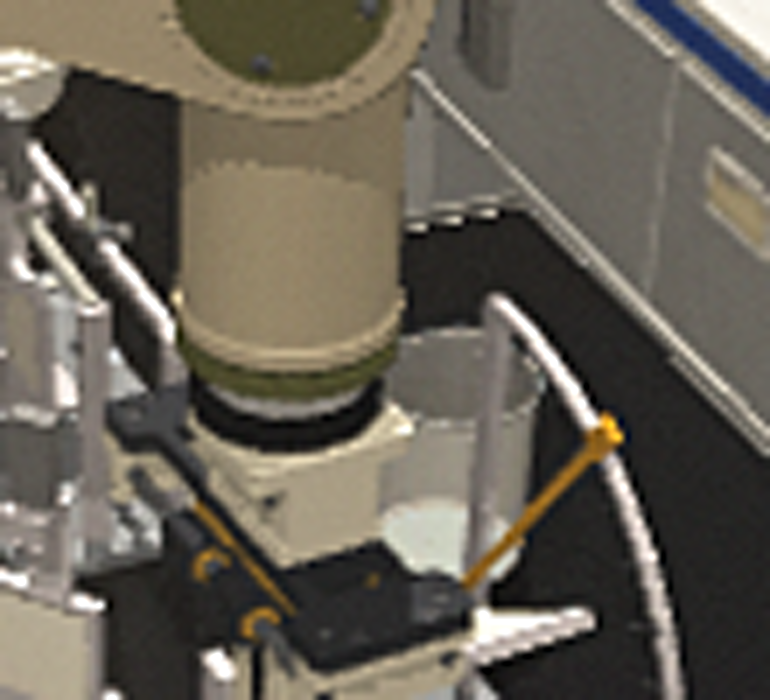

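>>> play_rows([
  [1, 0, 5.3, -7.8, 0],
  [1, 0, 11.2, -15.2, 0],
  [1, 0, 17.5, -21.9, 0],
  [1, 0, 24.2, -27.9, 0],
  [1, 0, 31, -33.2, 0],
  [1, 0, 36, -36, 0],
  [1, 0, 36, -36, 0],
  [1, 0, 36, -36, 0],
])

```text
time_s: 15.25
tcp_pos: [0.5557, -0.2045, 0.1621]
tcp_rot: [0.001, -0.052, 0.999, -0.002]
wrist_force: [-5.3, -9.7, 10.2]
grip_width: 0.011
```

Run:
```python
from h import *
s=read_state();print(s['wrist_force'],s['torque'],s['tcp_pos'],s['grip_width'])
yaw=.106;ey=np.array([-np.sin(yaw),np.cos(yaw)])
y=s['tcp_pos'][:2]@ey;z=s['tcp_pos'][2]+.019
print('y',y,'peg angle',np.arctan2(z-.07,-.1893-y),'radius',np.hypot(z-.07,-.1893-y))
c=snap('side','s11');crop(c,240,120,350,220,7,'s11z.png')
c=snap('top','t11');crop(c,260,120,360,220,7,'t11z.png')
c=snap('wrist','w11')
```

```text
[-5.28015221 -9.68355181 10.2416942 ] [-1.612882    0.77261602  0.04916771] [ 0.55572741 -0.20447582  0.16208986] 0.010992789247000048
y -0.2621250076138588 peg angle 0.9905290959135002 radius 0.13283237005865758
```

View pics/s11z.png

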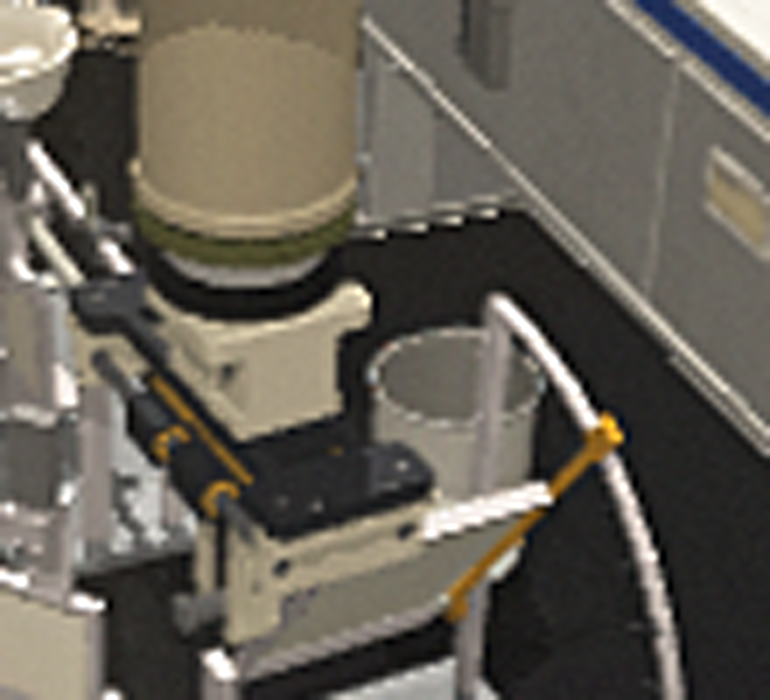

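View pics/t11z.png

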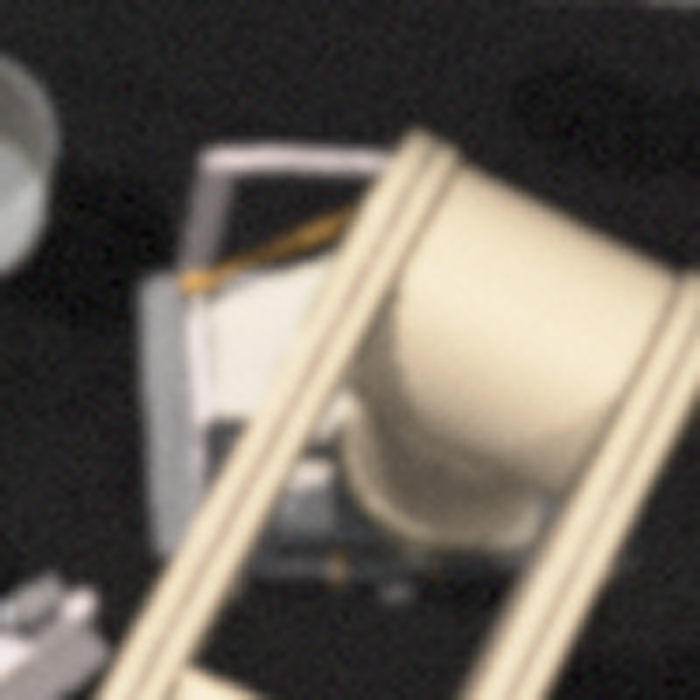

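View pics/w11.png

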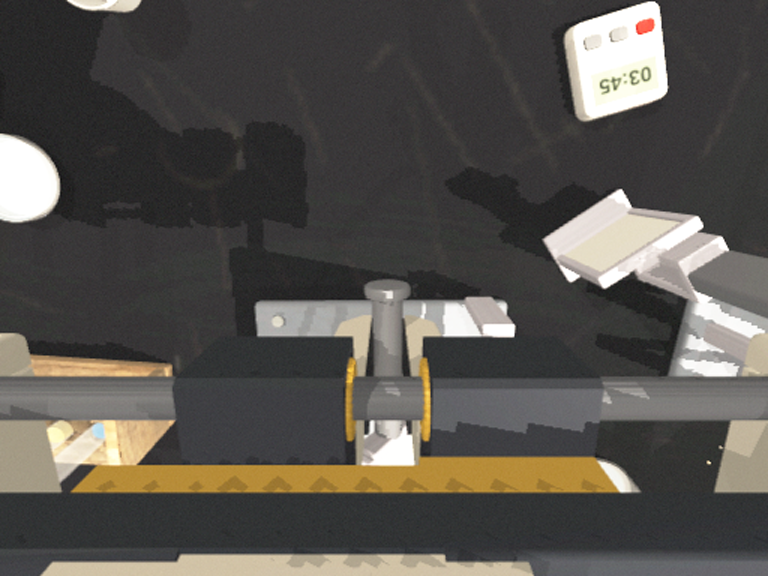

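The flap is up and its rear edge looks nearly parallel to the brass arm in the side view, from (550,490) to (455,600). The wrist force is about 14 N, mostly radial, so I'll measure the flap's angle directly rather than trust the TCP arc.

```bash
cat > fa.py <<'E'
from fl import *
import sys
yaw=.106;ex=np.array([np.cos(yaw),np.sin(yaw)]);ey=np.array([-np.sin(yaw),np.cos(yaw)])
def fit(tag):
    c=load(tag);T=c['T'] if 'T' in c else wT(c);W=cloud(c,T)
    x=W[...,:2]@ex;y=W[...,:2]@ey;z=W[...,2]
    hsv=cv2.cvtColor(c['img'],cv2.COLOR_RGB2HSV)
    yy=y+.1893;zz=z-.07;r=np.hypot(yy,zz);a=np.arctan2(zz,-yy)
    for x0,x1 in ((.585,.675),(.60,.675)):
        m=(x>x0)&(x<x1)&(r>.03)&(r<.145)&(a>.7)&(a<1.3)
        q=np.c_[yy[m],zz[m]]*1000
        if len(q)<20: print(tag,'few',len(q)); continue
        l=cv2.fitLine(q.astype(np.float32),cv2.DIST_HUBER,0,.1,.01).ravel()
        ang=np.arctan2(abs(l[1]),abs(l[0])); res=(q[:,0]-l[2])*l[1]-(q[:,1]-l[3])*l[0]
        k=abs(res)<6;l=cv2.fitLine(q[k].astype(np.float32),cv2.DIST_HUBER,0,.1,.01).ravel()
        n=np.array([l[1],-l[0]]);
        off=np.array([l[2],l[3]])@n
        # orientation: u points outwards-up
        # plane fit incl. x tilt by lstsq
        print(tag,len(q),k.sum(),'angle',np.arctan2(abs(l[1]),abs(l[0])),'offset(mm) of hinge',off,'res',np.std(res[k]),'rmax',r[m].max())
    return
for t in sys.argv[1:]: fit(t)
E
python3 fa.py s11 t11
```

```text
s11 184 184 angle 0.97209287 offset(mm) of hinge -0.67264557 res 0.5582504014693068 rmax 0.14494466540051038
s11 157 157 angle 0.97134894 offset(mm) of hinge -0.694397 res 0.569558474999786 rmax 0.14494466540051038
t11 172 171 angle 0.9797345 offset(mm) of hinge -1.6830082 res 2.3723231855955618 rmax 0.11940984229533184
t11 164 163 angle 0.9795136 offset(mm) of hinge -1.7341404 res 2.386378645620101 rmax 0.11940984229533184
```

The side depth fit puts the flap at 0.972, about 0.026 short of the arm at 0.998; the peg has rolled about 3 mm in the pads. I'll correct upward, with a little radial relief.

>>> play_rows([
  [1, 0, 0.5, -2, 0],
  [1, 0, 1.2, -3, 0],
  [1, 0, 1.8, -3.8, 0],
  [1, 0, 1.8, -3.8, 0],
  [1, 0, 1.8, -3.8, 0],
])

```text
time_s: 15.9
tcp_pos: [0.5554, -0.2013, 0.1644]
tcp_rot: [0.001, -0.052, 0.999, -0.001]
wrist_force: [-1.5, -5.5, 4.7]
grip_width: 0.011
```

```bash
cat >> fa.py <<'E'
def brassfit(tag):
    c=load(tag);W=cloud(c,c['T']);hsv=cv2.cvtColor(c['img'],cv2.COLOR_RGB2HSV);m=cv2.inRange(hsv,(10,90,70),(30,255,255))>0
    x=W[...,:2]@ex;y=W[...,:2]@ey+.1893;z=W[...,2]-.07
    m&=(x>.67)&(x<.71)&(z>.02)&(z<.15)&(y<0)&(y>-.12)
    q=np.c_[y[m],z[m]]*1000
    l=cv2.fitLine(q.astype(np.float32),cv2.DIST_HUBER,0,.1,.01).ravel();print(tag,'brass',len(q),np.arctan2(abs(l[1]),abs(l[0])))
for t in sys.argv[1:]:
    if t[0]=='s': brassfit(t)
E
python3 - <<'E'
from h import *
s=read_state();print(s['wrist_force'],s['tcp_pos'],s['grip_width'])
yaw=.106;ey=np.array([-np.sin(yaw),np.cos(yaw)])
print('y',s['tcp_pos'][:2]@ey,'target -.2597')
c=snap('side','s12');crop(c,240,120,350,220,7,'s12z.png')
E
python3 fa.py s11 s12 s0 2>/dev/null
python3 - <<'E'
import sys;sys.argv=['x']
exec(open('fa.py').read())
brassfit('side0')
E
```

```text
[-1.50594815 -5.52586864  4.68330957] [ 0.55541537 -0.20133882  0.16438127] 0.011020839454630681
y -0.2589726013407872 target -.2597
s11 184 184 angle 0.97209287 offset(mm) of hinge -0.67264557 res 0.5582504014693068 rmax 0.14494466540051038
s11 157 157 angle 0.97134894 offset(mm) of hinge -0.694397 res 0.569558474999786 rmax 0.14494466540051038
s12 205 205 angle 1.0020388 offset(mm) of hinge -0.5818329 res 0.6753293132526398 rmax 0.14477015514746897
s12 173 173 angle 0.9992857 offset(mm) of hinge -0.909317 res 0.711226091029556 rmax 0.14477015514746897
side0 brass 51 1.0006373
```

View pics/s12z.png

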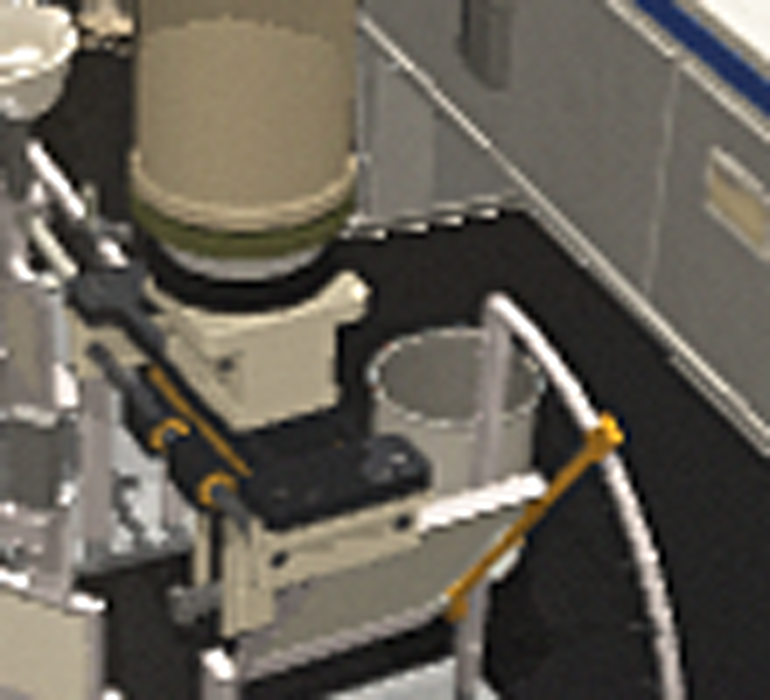

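Flap 0.999–1.002 against brass 0.998–1.001. I'll let it settle, then a final check of the angle, the carrier and the bystanders.

>>> play_rows([
  [1, 0, 0, 0, 0],
  [1, 0, 0, 0, 0],
  [1, 0, 0, 0, 0],
  [1, 0, 0, 0, 0],
  [1, 0, 0, 0, 0],
  [1, 0, 0, 0, 0],
  [1, 0, 0, 0, 0],
  [1, 0, 0, 0, 0],
])

```text
time_s: 16.75
tcp_pos: [0.5554, -0.2014, 0.1643]
tcp_rot: [0.001, -0.052, 0.999, -0.001]
wrist_force: [-1.7, -5.3, 5.3]
grip_width: 0.0111
```

```bash
python3 - <<'E'
from h import *
c=snap('side','s13');s=read_state();print(s['wrist_force'],s['tcp_pos'],s['grip_width'],s['time_s'])
t=snap('top','t13')
for a,b in(('side0','s13'),('top0','t13')):
    print(a,[int(np.abs(load(a)['img'][v-6:v+7,u-6:u+7].astype(int)-load(b)['img'][v-6:v+7,u-6:u+7]).max()) for u,v in ([(212,229),(240,366/1.5//1),(300,180)] if a=='side0' else [(267,250),(368,258),(255,145)]) for u,v in [(int(u),int(v))]])
E
python3 fa.py s13
```

```text
[-2.1192412  -6.27326505  5.07777064] [ 0.55539446 -0.20137922  0.16433022] 0.011258149723664769 16.8
side0 [6, 17, 94]
top0 [81, 110, 9]
s13 210 210 angle 0.9981823 offset(mm) of hinge -0.9477463 res 0.5672521463691108 rmax 0.14221001179746245
s13 179 179 angle 0.9968651 offset(mm) of hinge -1.0860672 res 0.5677526466249971 rmax 0.14221001179746245
s13 brass 53 0.9909475
```

View pics/s13.png

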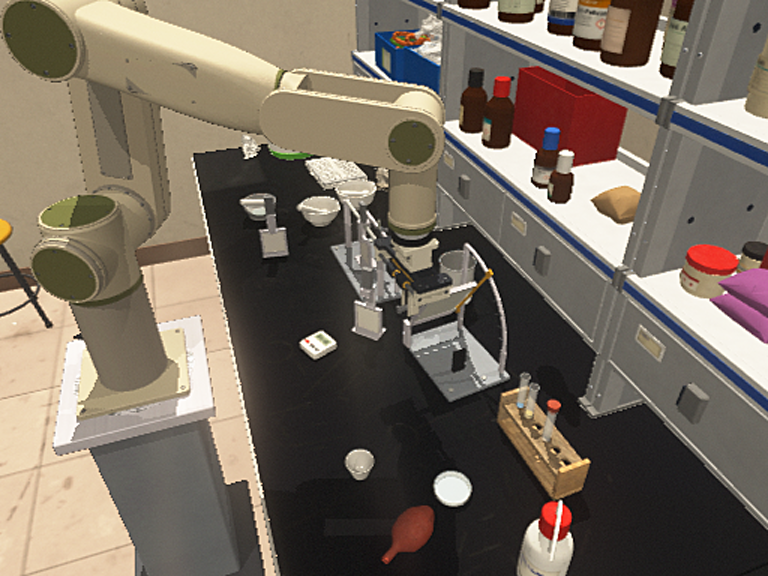

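The side view shows the carrier hanging on the rail at about (368,265), the flap held beside the brass arm, and the timer (318,345), crucible (359,463) and beaker in place. Handing in.

```bash
python3 -c "
from plant import *
print(hand_in())"
```

```text
the job is handed in; nothing more can be done
None
```

I handed the job in at about 16.8 s, with both parts done as asked. It reports no verdict.

- **Carrier:** I took the carrier nearest the base, 0.444 m away against 0.515 m and 0.525 m for the two look-alikes. It is hooked over the left end of the rail, slid to the pointer and released. The wrist view then put it 0.5–1 mm off the pointer centre, with its top at the height expected for hanging.
- **Flap:** I swung it up by the peg and am still gripping it at 20 N. The last side-view fit gives the flap at 0.997–0.998 rad. The arm measured 0.997–0.999 in the close wrist view.
- **Disagreement in the arm readings:** The side-view depth fits of the arm scatter, at 1.001 rad before the lift and 0.991 rad at the end. I put that down to noise from using only about 50 pixels.
- **Slip during the lift:** The peg rolled about 3 mm in the pads, so the first stop was 0.026 rad short. I corrected that from the picture. The remaining wrist force is about 8 N and steady.
- **Other items:** The timer, crucible and beaker look undisturbed in the last side view. My pixel comparison with the start was clean for the timer and crucible there. The beaker patch in that view, and the timer and crucible patches in the top view, differed. I took those differences to be the arm and its shadow and did not check them further.

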